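Strip the tap-side water filter

ROBOT

A 6-joint arm with a two-finger parallel gripper is mounted at the origin on the work surface. World frame = base frame: x ahead of the robot, y to its left, z up, the work surface at z = 0. Lengths are in mm, angles in rad, forces in N, time in s.
With the tool pointing down it reaches from about 425 to 1125 mm from the base axis. Payload 14.9 kg.
Tool frame: the origin (TCP) lies on the centre line of the jaws, within the pads' length; the fingertips stand 19 mm ahead of it and the grasp point (between the pads) is the TCP (manip.tip_reach is the distance from the TCP to the fingertips, in mm); z points along the fingers, y is the line along which they close (so a half turn about z gives the same grasp; the last joint's range is limited). The gripper opens to 91 mm and grips with 3 to 60 N. Pads are 32 mm wide; open, the fingers measure 118 mm over their backs; the gripper's body (76 mm by 178 mm) begins 60 mm behind the grasp point.
Start: joints at [-1.292, 0.379, 1.734, -0, 1.028, -0.033], TCP at [214.736, -666.263, 232.932] pointing down, gripper open.
Joint ranges: [-2.77, 2.77], [-0.74, 2.19], [0, 2.66], [-1.06, 4.2], [0.31, 2.87], [-3.08, 3.08]. Speed limits (rad/s): [1.89, 1.89, 2.39, 3.14, 3.14, 3.14].

INTERFACE

Orientations are given as a unit quaternion [w, x, y, z].
In Python, from plant import manip gives the robot as it stands.
- The arm moves only by the tool move_arm, never from a script. Its argument "rows" is a list of rows, each a list of 7 numbers: the turn, a rotation vector about the world's x, y, z in rad, then the shift along the world's x, y, z in m, then the finger opening in m, from 0 to 0.0912. A call has 1 to 12 rows; each row shifts and turns the commanded pose from where the row before left it; what a row does not reach is not made up. A row lasts 1/12 s, in which the tool goes at most 41.7 mm and 7.16 degrees, less where a joint would pass 70% of its speed; a pose out of reach is approached as far as the arm can. A call with a gripper value outside its range is refused whole. The fingers move at their own pace and stop on an object; the grip force is fixed at half the most. Time passes only in rows, so rows that do not move let the fingers close. It gives the time, the measured TCP pose, the force, the opening and the grip force at its end, in the units of the state.
- manip.get_state(): the state, without advancing time (a new reading comes with each control period).
- manip.snapshot(name): name is "scene" or "side" or "wrist"; returns (picture, depth): 420x560x3 uint8, blue, green, red; 420x560 float32, mm along the optical axis (not along the pixel's ray), 0 where there is no reading.
- manip.calibration(name): a dict with "fx", "fy", "cx", "cy" (pixels), "extrinsics" (4x4, takes a point from world to camera coordinates). Camera axes: x right, y up, looking along -z (the intrinsics and any distortion apply to the point x, -y, -z); pixel columns grow to the right and rows downward; lengths in mm; the calibration is good to about 2 mm. A picture is of the moment at which its call begins: read the wrist's pose just before it. calibration takes no time and is no camera call; for the wrist camera it gives the pose at the moment of the call.
- manip.sign_off(): hands the job in; it is judged then, once.
The state is a dict: "time": time; "qpos": joint angles; "dq": joint speeds; "tau": joint torques, N m; "ee_pos": TCP position; "tcp_rot": TCP orientation; "force": force on the tool from outside, world axes, zero at the start; "ft_torque": the same for the moment, N m; "grip_width": opening from 0.0 (shut) to 1.0 (fully open); "finger_force": force on a finger pad.
Only numpy, scipy, OpenCV 4.12 (cv2) and the standard library are available. Lean on these libraries where they do the work, as an engineer would, in place of code of your own. Each camera call takes 0.05 s, during which the arm holds its last target. There are 200 camera calls.

TASK

Strip the three-bore water filter for washing. First, with the slotted key from the caddy, turn all three retainers a quarter turn clockwise until they stop, and stand the key back upright in its caddy hole. Then hold the drift rod and push it in from the inlet side to drive every spent cartridge right out onto the wires, lay the rod flat on the drying mat and put all the cartridges in the green basin; work the filter only with the key and the rod, never with the gripper itself, touch no cartridge with the gripper until it is out of its bore, and leave the glass tumbler and the saucer where they are.

Things in the scene. Friction and masses are not known exactly. Their poses are not given: they have to be found in the camera images.
- filter: fixed water filter: white block 70 mm along its x, 216 mm along y, top 84 mm up, on a grey chassis plate 8 mm thick (x = -38 to 178 mm). Origin on the table under the block's middle. Three straight 38 mm bores run through along its x at y = -66, 0, +66 mm (bores 0, 1, 2), axes 50 mm up; inlet face x = -35 mm (open, free), outlet face x = +35 mm
- inlet0 (a point): centre of the inlet mouth of bore 0 (filter y = -66 mm), 50 mm up; x axis points along the bore to the outlet. A rubber seal in each bore's roof grips the cartridge: 10 to 16 N of push needed for the first 50 mm, then it lets go; it stands 2.5 mm into an empty bore
- inlet1 (a point): the same for bore 1 (filter y = 0)
- inlet2 (a point): the same for bore 2 (filter y = +66 mm)
- outlet0 (a point): centre of the outlet mouth of bore 0. Ahead of it two steel wires 20 mm apart (tops 33 mm up) run level to filter x = 168 mm, then turn up 20 mm: a cartridge pushed out lies on them along x, axis 48 mm up. A steel keeper plate (79 to 85 mm up, filter x = 33 to 79 mm, full width) carries the three retainers above the start of the wires
- outlet1 (a point): the same for bore 1
- outlet2 (a point): the same for bore 2
- slot0 (a point): retainer of bore 0: top centre of its round slotted head (40 mm across; slot open at both ends, 7 mm wide, 10 mm deep; top 100.5 mm up), on its upright axis at 54 mm in x, 27 mm in y from the bore's middle. Axes turn with it; the slot runs 45 degrees from its +x towards +y. A brass arm on its spindle bars the outlet; pushing a cartridge only jams it
- slot1 (a point): the same for the retainer of bore 1
- slot2 (a point): the same for the retainer of bore 2
- retainer0 (a joint): angle of retainer 0 in rad: near 0 barring the outlet (the point's x axis is along the filter's x at 0), grows clockwise seen from above, 1.57 at its stop, outlet clear. Stays where it is left, about 0.05 N m to turn
- retainer1 (a joint): the same for retainer 1
- retainer2 (a joint): the same for retainer 2
- cartridge0: spent filter cartridge, white cylinder 36 mm diameter, 64 mm long, 90 g, origin at its centre, x along its axis; starts inside bore 0, its ends about 3 mm inside both faces. Two or three of the three cartridges are present
- cartridge1: the same, starts in bore 1
- cartridge2: the same, starts in bore 2
- rod: drift rod 200 mm long, 200 g, lying on the mat. Origin on its axis near its centre of mass, x points to the pushing end. Wooden handle 28 x 28 mm from x = -65 to +12 mm (too thick to enter a bore), steel shank 14 mm diameter to +123 mm, black nylon head 28 mm diameter, its face at x = +135 mm. Lying down its axis is 14 mm above what it lies on
- mat: flat black drying mat fixed on the ledge, 280 mm along its x, 170 mm along its y, 5 mm thick; origin at the centre of its underside
- key: slotted key 105 mm tall, 120 g, standing in the caddy; origin at the middle of the blade's lower edge, z up the shank. Blade 24 mm wide along its x, 4 mm thick along its y, 24 mm tall; round shank to a collar of 48 mm diameter at z = 55 to 60 mm; flat black handle 34 mm along x, 16 mm along y, z = 60 to 105 mm
- key_hole (a point): centre of the mouth of the square upright hole (33 mm wide, right through) in the fixed steel sink caddy, 70 mm up; axes are the caddy's. The caddy is a block 66 x 66 mm round the hole, with a sponge box (70 mm along y, 60 mm tall) on its +y side. The key hangs in the hole with its collar on the rim, the blade's edge 55 mm below the mouth
- basin: loose green plastic basin, 200 mm along its x, 170 mm along its y, 70 mm tall, walls 4 mm, floor 4 mm (rim lip 9 mm wide all round outside); origin at the centre of its underside
- tumbler: bystander: glass tumbler 72 mm diameter, 95 mm tall, origin at its foot
- saucer: bystander: white melamine saucer 120 mm diameter, 18 mm high, origin at its foot
Things that resemble listed ones, but are neither listed nor needed, are in the scene too. Leave any yellow look-alike of the rod alone.

How it is judged (in metres and radians):
On the way, in this order (a step that is already met when the one before it is completed fails the run):
1. all three retainers are turned open to their stops (value of joint each of retainer0, retainer1, retainer2 above 1.4 rad), for 0.2 s.
2. every cartridge has been driven right out of its bore (x of each of cartridge0, cartridge1, cartridge2 in the frame of filter above 0.068 m), for 0.2 s.
At the end, for the whole second after the job is handed in: retainers at 1.4 rad or more; every cartridge inside the basin, below its rim, at rest; key upright in the caddy hole (8 mm of its centre, collar at most 5 mm above the rim); rod at rest flat on the mat (origin over the mat, within 10 degrees of level) (all of step 1 and x of cartridge0 in the frame of basin between -0.096 and 0.096 m and y of cartridge0 in the frame of basin between -0.081 and 0.081 m and z of cartridge0 in the frame of basin between 0 and 0.075 m and linear speed of each of cartridge0, cartridge1, cartridge2, rod below 0.03 m/s and x of cartridge1 in the frame of basin between -0.096 and 0.096 m and y of cartridge1 in the frame of basin between -0.081 and 0.081 m and z of cartridge1 in the frame of basin between 0 and 0.075 m and x of cartridge2 in the frame of basin between -0.096 and 0.096 m and y of cartridge2 in the frame of basin between -0.081 and 0.081 m and z of cartridge2 in the frame of basin between 0 and 0.075 m and horizontal distance between key and key_hole below 0.008 m and height (world z) of key below 0.02 m and angle between key's own z axis and vertical below 0.12 rad and x of rod in the frame of mat between -0.14 and 0.14 m and y of rod in the frame of mat between -0.085 and 0.085 m and height (world z) of rod below 0.026 m and angle between rod's own x axis and vertical between 1.396 and 1.746 rad); the robot touches nothing.
It fails at once if the gripper touches a cartridge while it is still in its bore ((contact force between the fingers and cartridge0 above 0.5 N and x of cartridge0 in the frame of filter below 0.062 m) or (contact force between the fingers and cartridge1 above 0.5 N and x of cartridge1 in the frame of filter below 0.062 m) or (contact force between the fingers and cartridge2 above 0.5 N and x of cartridge2 in the frame of filter below 0.062 m)).
It fails at once if the gripper or arm leans on, turns or grips the filter or a retainer (over 6 N) (contact force between any of the fingers, the arm and filter above 6 N).
It fails at once if the glass tumbler is tipped or pushed more than 4 cm (angle between tumbler's own z axis and vertical above 0.35 rad or distance of tumbler from where it was at the start of the episode above 0.04 m).
It fails at once if the saucer is pushed more than 4 cm (distance of saucer from where it was at the start of the episode above 0.04 m).
Of cartridge0, cartridge1, cartridge2 only 2 to 3 are there at a start; the rules pass over those that are not, and their reading is None.
At some moment in a run one of rod, basin may be knocked a few centimetres aside while the robot is not near it.
It also fails if it takes over 200 s, if anything falls off the work surface, if the arm or the gripper's body presses on something with over 40 N, if the wrist force passes 120 N, or if a joint passes its speed limit or range.

## Working session

There is one attempt and no reset: what is moved stays moved. The work goes in short steps, Python scripts to look and compute and a tool call to move; the robot and the scene stay as the last step left them, time stands still between calls to the robot, and variables do not carry over. Pictures are saved under pics/ and viewed, at most 14 in all, crops included, and the job is handed in when it is done.

Besides the shell and the picture viewer there is one more tool, called in YAML: its name, and indented under it one key for each argument. move_arm: Moves the arm, as the interface text tells. Its arguments: {"type":"object","properties":{"rows":{"type":"array"}},"required":["rows"]}

```bash
mkdir -p pics; ls
cat > h.py <<'E'
import numpy as np, cv2
from plant import manip
def cam(n):
    p,d=manip.snapshot(n); c=manip.calibration(n); return p,d,c
def w2p(c,P):
    P=np.atleast_2d(P).astype(float); q=(c["extrinsics"]@np.c_[P,np.ones(len(P))].T)[:3].T
    return np.c_[c["cx"]+c["fx"]*q[:,0]/-q[:,2], c["cy"]+c["fy"]*(-q[:,1])/-q[:,2]]
def ray(c,u,v):
    E=np.linalg.inv(c["extrinsics"]); d=E[:3,:3]@np.array([(u-c["cx"])/c["fx"],-(v-c["cy"])/c["fy"],-1.]); return E[:3,3],d
def atz(c,u,v,z):
    o,d=ray(c,u,v); return o+d*(z-o[2])/d[2]
def atd(c,u,v,D):
    o,d=ray(c,u,v); return o+d*D
E
python3 - <<'E'
from h import *
import pickle
for n in("scene","side","wrist"):
    p,d,c=cam(n); cv2.imwrite(f"pics/{n}0.png",cv2.resize(p,(800,600))); pickle.dump((p,d,c),open(n+"0.pkl","wb")); print(n,{k:v for k,v in c.items() if k!="extrinsics"}, np.linalg.inv(c["extrinsics"])[:3,3].round())
print(manip.get_state())
E
```

```text
pics
scene {'fx': 385.4922262172222, 'fy': 385.4922262172222, 'cx': 284.50679797850717, 'cy': 211.27061289222794} [ 882. -191.  749.]
side {'fx': 405.8364293995377, 'fy': 405.8364293995377, 'cx': 280.22194182827394, 'cy': 207.895263632594} [ 344. -739.  592.]
wrist {'fx': 308.95676511143984, 'fy': 308.95676511143984, 'cx': 274.605019863164, 'cy': 206.28116597083607} [ 293. -641.  384.]
{'time': 0.15, 'qpos': array([-1.29230369e+00,  3.79275518e-01,  1.73460277e+00, -1.14851072e-06,
        1.02851083e+00, -3.33067626e-02]), 'dq': array([-0.00239606, -0.00120381, -0.00228353,  0.00125711, -0.00014493,
        0.00024906]), 'tau': array([-9.63223974e-04, -7.64106989e+01, -4.34653223e+01,  6.50967867e-02,
        4.09452303e-02, -4.76525622e-05]), 'ee_pos': array([ 214.65796054, -665.99921323,  232.4694591 ]), 'tcp_rot': array([-3.95178778e-04,  9.87872111e-01,  1.55269232e-01, -4.91857631e-05]), 'force': array([ 0.63617025, -0.20471131, -0.22336292]), 'ft_torque': array([-0.01083439, -0.02022212,  0.01893655]), 'finger_force': 0.0, 'grip_width': 0.9981023885204489}
```

View pics/scene0.png

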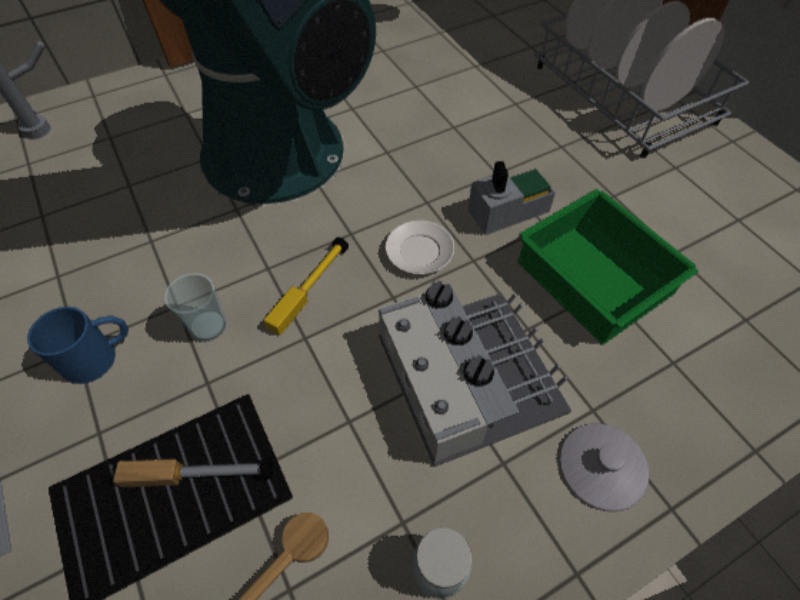

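View pics/side0.png

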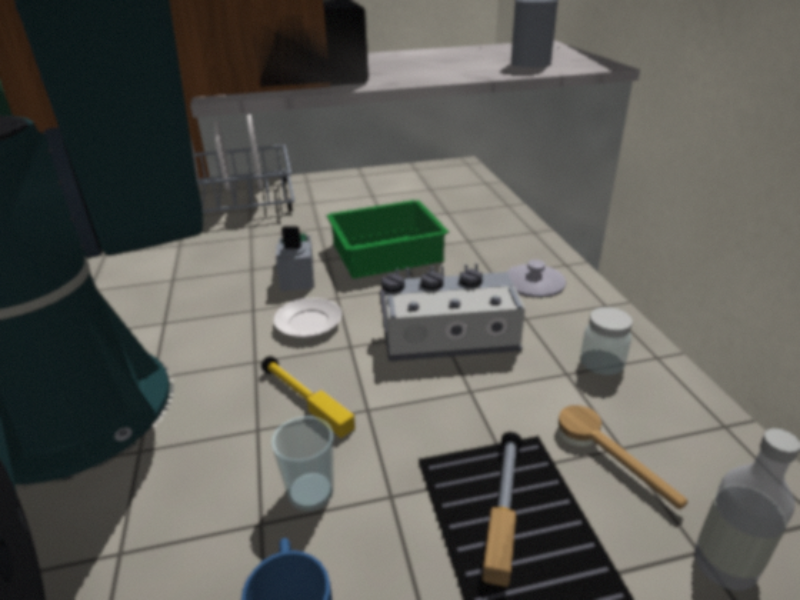

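The scene view shows the filter at about (450,370), the key in its caddy at (500,180), the rod on the mat at (190,472), the basin at (605,265), the tumbler at (195,305) and the saucer at (420,248). In the side view, bores at (455,328) and (497,325) show dark-centred ends; the bore at (415,332) looks different.

Run:
```python
from h import *
import pickle
p,d,c=pickle.load(open("scene0.pkl","rb")); 
a=cv2.resize(p[185:335,250:410],(800,750),interpolation=cv2.INTER_CUBIC)[:600]
cv2.imwrite("pics/c1.png",cv2.convertScaleAbs(a,alpha=1.5))
p2,d2,c2=pickle.load(open("side0.pkl","rb"))
a=cv2.resize(p2[180:260,255:375],(800,533),interpolation=cv2.INTER_CUBIC)
cv2.imwrite("pics/c2.png",cv2.convertScaleAbs(a,alpha=1.5))
def P(n,u,v,z=None):
    u/=800/560;v/=600/420
    r=atz(c,u,v,z) if z is not None else None
    D=np.median(d[int(v)-1:int(v)+2,int(u)-1:int(u)+2]); print(n,atd(c,u,v,D).round(), None if r is None else r.round())
P("key top",500,164,120)
P("caddy near",500,205)
P("tumbler foot",205,325,0)
P("saucer",420,250,5)
P("rod handle",148,473,33);P("rod head",266,469,19);P("rodshank",200,471,19)
for q in[(248,397),(290,494),(84,598),(52,490)]: P("mat",*q,5)
for q in[(598,193),(693,268),(608,336),(520,260)]: P("bas",*q,70)
P("basfl",600,275,4)
for q in[(440,294),(459,331),(479,371)]: P("slot",*q,100.5)
P("blocktop",413,345,84)
```

```text
key top [352. 288. 119.] [353. 287. 120.]
caddy near [390. 270.  66.] None
tumbler foot [ 367. -241.   53.] [ 328. -244.    0.]
saucer [366. 129.   5.] [366. 129.   5.]
rod handle [ 533. -377.   32.] [ 534. -377.   33.]
rod head [ 603. -242.   31.] [ 598. -243.   19.]
rodshank [ 561. -319.   25.] [ 558. -320.   19.]
mat [ 480. -228.    3.] [ 481. -228.    5.]
mat [ 638. -228.   -0.] [ 639. -228.    5.]
mat [ 631. -490.    4.] [ 631. -490.    5.]
mat [ 480. -501.    4.] [ 480. -500.    5.]
bas [452. 431.  69.] [452. 430.  70.]
bas [649. 454.  68.] [649. 452.  70.]
bas [665. 286.  24.] [679. 256.  70.]
bas [473. 263.  12.] [505. 227.  70.]
basfl [560. 368.   3.] [561. 367.   4.]
slot [510.  77.  90.] [516.  72. 100.]
slot [577.  67.  90.] [582.  63. 100.]
slot [642.  57.  90.] [646.  53. 100.]
blocktop [561.   2.  83.] [562.   2.  84.]
```

View pics/c1.png

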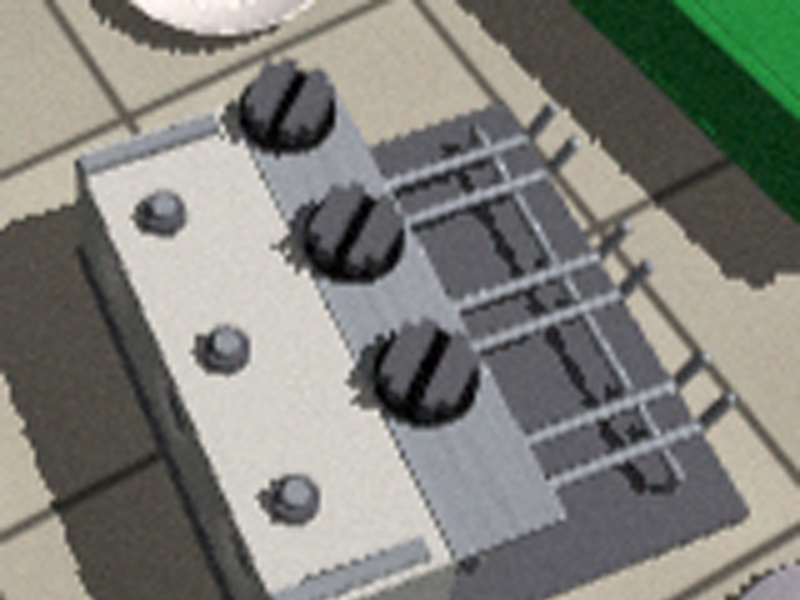

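View pics/c2.png

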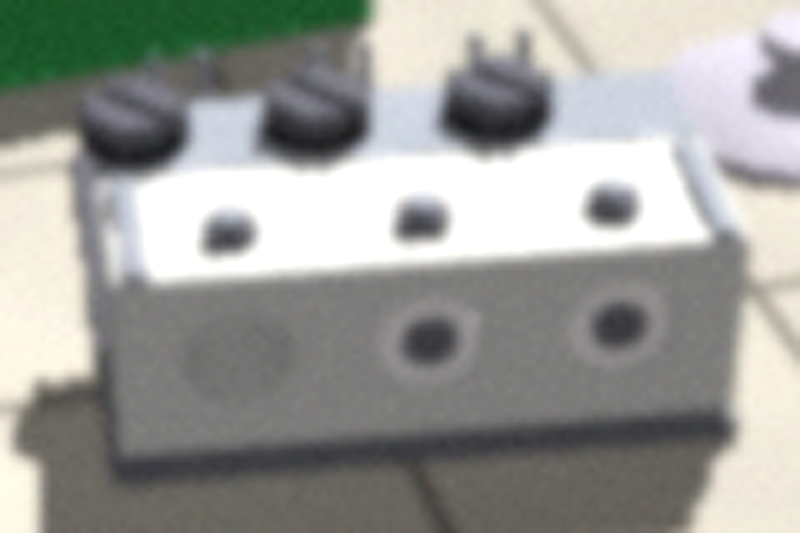

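Bore 2 (the one at low world x) is empty, and bores 0 and 1 hold cartridges. The filter x axis points to about world +y. I'll move over the filter for a wrist view.

move_arm:
  rows:
    - [0,0,0,0.014,0.034,0,0.09]
    - [0,0,0,0.014,0.034,0,0.09]
    - [0,0,0,0.014,0.034,0,0.09]
    - [0,0,0,0.014,0.034,0,0.09]
    - [0,0,0,0.014,0.034,0,0.09]
    - [0,0,0,0.014,0.034,0,0.09]
    - [0,0,0,0.014,0.034,0,0.09]
    - [0,0,0,0.014,0.034,0,0.09]
    - [0,0,0,0.014,0.034,0,0.09]
    - [0,0,0,0.014,0.034,0,0.09]
    - [0,0,0,0.014,0.034,0,0.09]
    - [0,0,0,0.014,0.034,0,0.09]

```text
time: 1.15
ee_pos: [382.9, -256.5, 233.0]
tcp_rot: [0.0, 0.988, 0.155, 0.0]
force: [-0.2, -0.6, 0.1]
grip_width: 0.988
finger_force: 0.0
```

move_arm:
  rows:
    - [0,0,0,0.014,0.034,0,0.09]
    - [0,0,0,0.014,0.034,0,0.09]
    - [0,0,0,0.014,0.034,0,0.09]
    - [0,0,0,0.014,0.034,-0.005,0.09]
    - [0,0,0,0.014,0.034,-0.005,0.09]
    - [0,0,0,0.014,0.034,-0.005,0.09]
    - [0,0,0,0.014,0.034,-0.005,0.09]
    - [0,0,0,0.014,0.034,0,0.09]
    - [0,0,0,0,0,0,0.09]
    - [0,0,0,0,0,0,0.09]

```text
time: 1.98
ee_pos: [495.0, 15.2, 212.7]
tcp_rot: [-0.0, 0.988, 0.157, -0.0]
force: [-1.2, -0.1, 0.4]
grip_width: 0.987
finger_force: 0.0
```

```bash
cat >> h.py <<'E'
from scipy.spatial.transform import Rotation as R
def st():
    s=manip.get_state(); q=s["tcp_rot"]; M=R.from_quat(np.r_[q[1:],q[0]]).as_matrix()
    print("t %.2f"%s["time"],"p",s["ee_pos"].round(1),"yaw %.2f"%np.degrees(np.arctan2(M[1,0],M[0,0])),"z",M[:,2].round(4),"q",s["qpos"].round(2),"F",s["force"].round(1),"T",s["ft_torque"].round(2),"w",round(s["grip_width"]*91.2,1),"ff",round(s["finger_force"],1)); return s
E
python3 - <<'E'
from h import *
import pickle
st(); w=cam("wrist"); pickle.dump(w,open("w1.pkl","wb"))
E=np.linalg.inv(w[2]["extrinsics"]);print(E.round(3))
cv2.imwrite("pics/w1.png",cv2.convertScaleAbs(cv2.resize(w[0],(800,600),interpolation=cv2.INTER_CUBIC),alpha=1.4))
E
```

```text
t 1.98 p [495.   15.2 212.7] yaw 18.04 z [-4.e-04 -0.e+00 -1.e+00] q [-0.02  0.08  2.15 -0.    0.91  1.24] F [-1.2 -0.1  0.4] T [-0.    0.06 -0.02] w 90.0 ff 0.0
[[ 3.07000e-01  9.10000e-01  2.80000e-01  5.73316e+02]
 [-9.52000e-01  2.94000e-01  9.00000e-02  3.94070e+01]
 [-0.00000e+00 -2.94000e-01  9.56000e-01  3.64664e+02]
 [ 0.00000e+00  0.00000e+00  0.00000e+00  1.00000e+00]]
```

View pics/w1.png

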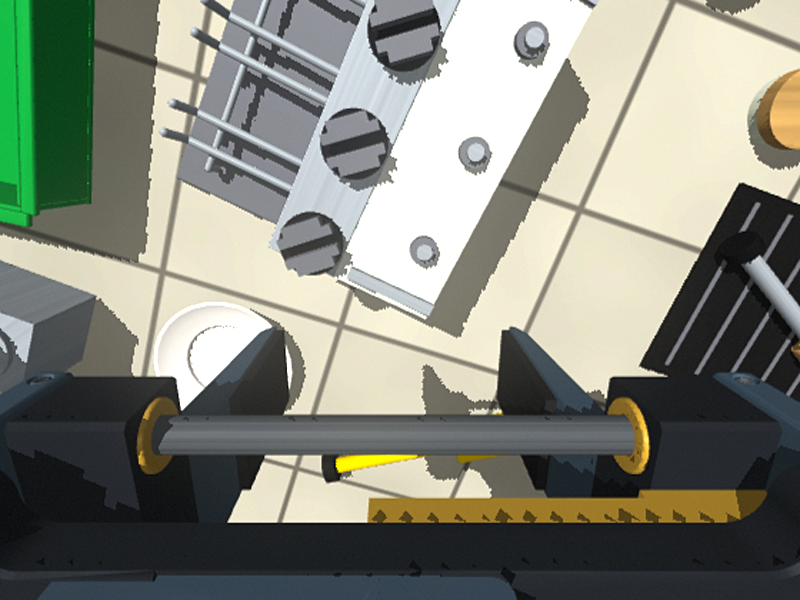

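Wrist view: the retainer heads are at about (405,28), (355,143) and (310,242), with the filter lying diagonally. I'll fit the head centres, slots and block from the depth cloud.

```bash
cat >> h.py <<'E'
def cloud(d,c):
    v,u=np.mgrid[:d.shape[0],:d.shape[1]]; E=np.linalg.inv(c["extrinsics"])
    C=np.stack([(u-c["cx"])/c["fx"]*d,-(v-c["cy"])/c["fy"]*d,-d],-1); W=C@E[:3,:3].T+E[:3,3]; W[d<=0]=np.nan; return W
def blobs(mask,W,mn=30):
    n,l,s,_=cv2.connectedComponentsWithStats(mask.astype(np.uint8)); return [(s[i],W[l==i]) for i in range(1,n) if s[i][4]>=mn]
def yaw_rect(P): return cv2.minAreaRect(P[:,:2].astype(np.float32))
E
cat > t.py <<'E'
from h import *
import pickle
p,d,c=pickle.load(open("w1.pkl","rb")); W=cloud(d,c)
r=(np.arange(420)[:,None]<240)&np.ones((1,560),bool)
m=(W[...,2]>95)&(W[...,2]<108)&r
for s,P in blobs(m,W,80):
    (x,y),rad=cv2.minEnclosingCircle(P[:,:2].astype(np.float32)); print("head",s[:4],np.round([x,y,rad],1),P[:,2].mean().round(1))
    near=(np.hypot(W[...,0]-x,W[...,1]-y)<18)&(W[...,2]<95)&(W[...,2]>87)
    Q=W[near]; g=Q[:,:2]-Q[:,:2].mean(0); ev,V=np.linalg.eigh(g.T@g); a=np.degrees(np.arctan2(V[1,1],V[0,1])); print("  slot",len(Q),Q.mean(0).round(1),"ang",round(a%180,1),"widths",np.sqrt(ev/len(Q)).round(1))
m=(W[...,2]>81)&(W[...,2]<87)&r&(p.min(2)>150)
for s,P in blobs(m,W,300): print("block",s,yaw_rect(P),P[:,2].mean())
p,d,c=pickle.load(open("scene0.pkl","rb")); W=cloud(d,c)
m=(W[...,2]>80)&(W[...,2]<88)&(W[...,0]>400)
for s,P in blobs(m,W,300): print("scene top",s,yaw_rect(P),P[:,2].mean())
m=(W[...,2]>97)&(W[...,2]<105)&(W[...,0]>400)
for s,P in blobs(m,W,20): 
    print("scene head",s,cv2.minEnclosingCircle(P[:,:2].astype(np.float32)))
m=(W[...,2]>72)&(W[...,2]<125)&(W[...,0]<420)&(W[...,1]>200)
for s,P in blobs(m,W,20): print("key",s,P.mean(0),yaw_rect(P[P[:,2]>110]))
g=(p[...,1]>1.4*p[...,2])&(W[...,2]>60)&(W[...,2]<78)
for s,P in blobs(g,W,100): print("basin",yaw_rect(P))
m=(W[...,2]>10)&(W[...,2]<45)&(W[...,0]>470)&(W[...,0]<660)&(W[...,1]<-225)&(W[...,1]>-460)
for s,P in blobs(m,W,50): print("rod",s,yaw_rect(P))
E
python3 t.py
```

```text
head [258   0  46  21] [644.4  57.9  17.1] 100.4
  slot 402 [641.   56.6  91.2] ang 118.4 widths [ 2.8 10.5]
head [263  16  45  29] [633.1  50.5  17.1] 100.5
  slot 615 [633.9  52.   91. ] ang 140.0 widths [8.7 9.4]
head [223  77  43  26] [579.7  67.4  17.1] 100.7
  slot 473 [578.3  65.8  90.9] ang 126.6 widths [7.2 9.8]
head [228 100  42  24] [569.4  60.8  17.1] 100.9
  slot 509 [570.5  60.8  90.9] ang 119.8 widths [7.6 9.8]
head [193 152  40  23] [513.9  76.6  17.2] 100.6
  slot 438 [514.3  74.6  91. ] ang 143.1 widths [7.9 9.7]
head [199 171  39  23] [503.5  69.4  17.4] 100.5
  slot 348 [506.4  69.5  91. ] ang 118.1 widths [ 6.3 10. ]
block [222   0  46  94 787] ((610.7573852539062, 72.95471954345703), (21.174053192138672, 75.89463806152344), 81.88624572753906) 85.32460694446854
block [  237     0   177   223 15546] ((587.0774536132812, 6.369659423828125), (68.1623764038086, 203.2500457763672), 82.05642700195312) 84.30702088729967
scene top [ 266  203   97  108 4712] ((598.44921875, 29.804943084716797), (114.78599548339844, 217.25917053222656), 82.21106719970703) 83.91549944552337
[... 1101 characters left out ...]
5475259 279.73138542  92.76120477] ((359.26971435546875, 284.04302978515625), (15.847522735595703, 35.569297790527344), 69.5272445678711)
basin ((88.04592895507812, -36.247283935546875), (170.44520568847656, 55.401878356933594), 67.8145523071289)
basin ((557.7484130859375, 357.165283203125), (218.42990112304688, 189.4098358154297), 5.636073589324951)
basin ((279.3139953613281, -428.327392578125), (32.95160675048828, 70.8830337524414), 21.33588409423828)
basin ((320.851318359375, -396.23846435546875), (27.975610733032227, 106.34208679199219), 19.41828727722168)
rod [  79  320  112   21 1354] ((554.8956298828125, -325.7126159667969), (199.73219299316406, 28.446027755737305), 63.15789031982422)
```

```bash
cat > t2.py <<'E'
from h import *
import pickle
from scipy.optimize import least_squares
def heads(w,r=None):
    p,d,c=w; W=cloud(d,c); m=(W[...,2]>97)&(W[...,2]<105)&(W[...,0]>400)&(W[...,0]<720)&(W[...,1]>0)&(W[...,1]<120)
    if r is not None: m&=r
    B=[P for s,P in blobs(m,W,20)]; out=[]
    for i in range(len(B)):
        for j in range(i):
            if np.hypot(*(B[i].mean(0)-B[j].mean(0))[:2])<30:
                Q=np.r_[B[i],B[j]][:,:2]; (x,y),rad=cv2.minEnclosingCircle(Q.astype(np.float32)); dd=(B[i].mean(0)-B[j].mean(0))
                # direction of slot: separating line by long-axis of halves
                A=[]
                for P in(B[i],B[j]):
                    g=P[:,:2]-P[:,:2].mean(0); A.append(np.degrees(np.arctan2(*np.linalg.eigh(g.T@g)[1][::-1,1]))%180)
                print(np.round([x,y,rad],1),"perp",round((np.degrees(np.arctan2(dd[1],dd[0]))+90)%180,1),np.round(A,1)); out.append((x,y))
    return out
if __name__=="__main__":
    heads(pickle.load(open("w1.pkl","rb")),np.arange(420)[:,None]<240); heads(pickle.load(open("scene0.pkl","rb")))
E
python3 t2.py
```

```text
[639.4  54.5  19.2] perp 128.2 [122.9 117.9]
[574.1  63.9  19.2] perp 123.0 [123.  122.8]
[509.   72.9  19.2] perp 125.6 [125.6 125.4]
[511.6  74.2  18.9] perp 124.4 [124.9 126. ]
[576.1  64.7  19.6] perp 122.9 [124.1 123.5]
[641.4  56.3  19.2] perp 121.8 [123.  122.5]
```

move_arm:
  rows:
    - [0,0,0.1235,-0.0068,0.01345,-0.0016,0.09]
    - [0,0,0.1235,-0.0068,0.01345,-0.0016,0.09]
    - [0,0,0.1235,-0.0068,0.01345,-0.0016,0.09]
    - [0,0,0.1235,-0.0068,0.01345,-0.0016,0.09]
    - [0,0,0.1235,-0.0068,0.01345,-0.0016,0.09]
    - [0,0,0.1235,-0.0068,0.01345,-0.0016,0.09]
    - [0,0,0.1235,-0.0068,0.01345,-0.0016,0.09]
    - [0,0,0.1235,-0.0068,0.01345,-0.0016,0.09]
    - [0,0,0.1235,-0.0068,0.01345,-0.0016,0.09]
    - [0,0,0.1235,-0.0068,0.01345,-0.0016,0.09]

```text
time: 2.87
ee_pos: [426.3, 147.5, 196.9]
tcp_rot: [0.0, 0.714, 0.7, -0.0]
force: [-0.3, -0.7, -0.7]
grip_width: 0.988
finger_force: 0.0
```

move_arm:
  rows:
    - [0,0,0.1235,-0.0068,0.01345,-0.0016,0.09]
    - [0,0,0.1235,-0.0068,0.01345,-0.0016,0.09]
    - [0,0,0.1235,-0.0068,0.01345,-0.0016,0.09]
    - [0,0,0.1235,-0.0068,0.01345,-0.0016,0.09]
    - [0,0,0.1235,-0.0068,0.01345,-0.0016,0.09]
    - [0,0,0.1235,-0.0068,0.01345,-0.0016,0.09]
    - [0,0,0.1235,-0.0068,0.01345,-0.0016,0.09]
    - [0,0,0.1235,-0.0068,0.01345,-0.0016,0.09]
    - [0,0,0.1235,-0.0068,0.01345,-0.0016,0.09]
    - [0,0,0.1235,-0.0068,0.01345,-0.0016,0.09]
    - [0,0,0,0,0,0,0.09]
    - [0,0,0,0,0,0,0.09]

```text
time: 3.87
ee_pos: [358.8, 282.0, 180.9]
tcp_rot: [-0.0, 0.181, 0.984, -0.0]
force: [-0.0, -0.1, -0.7]
grip_width: 0.984
finger_force: 0.0
```

Run:
```python
from h import *
import pickle
st(); w=cam("wrist"); pickle.dump(w,open("w2.pkl","wb")); p,d,c=w
cv2.imwrite("pics/w2.png",cv2.convertScaleAbs(cv2.resize(w[0],(800,600),interpolation=cv2.INTER_CUBIC),alpha=1.4))
W=cloud(d,c)
for lo,hi,n in((112,127,"top"),(66,74,"rim/collar"),(73,79,"collar")):
    m=(W[...,2]>lo)&(W[...,2]<hi)&(abs(W[...,0]-360)<70)&(abs(W[...,1]-285)<70)
    for s,P in blobs(m,W,60): print(n,s,P.mean(0).round(1),yaw_rect(P))
```

```text
t 3.87 p [358.8 282.  180.9] yaw 159.20 z [-1.e-04 -2.e-04 -1.e+00] q [ 0.62  0.07  2.24 -0.    0.83 -0.59] F [-0.  -0.1 -0.7] T [ 0.03 -0.11 -0.03] w 89.8 ff 0.0
top [267 203  22  44 906] [355.4 284.9 119.5] ((356.5108642578125, 284.2932434082031), (15.7053861618042, 32.76342010498047), 69.33171081542969)
rim/collar [ 231  162   92   88 2921] [352.5 286.   70.4] ((357.4736022949219, 284.2618408203125), (66.16156768798828, 66.37134552001953), 85.47114562988281)
collar [ 251  182   54   51 1347] [354.  285.5  75.4] ((356.2616271972656, 284.6248779296875), (46.788368225097656, 45.017372131347656), 71.9993896484375)
```

View pics/w2.png

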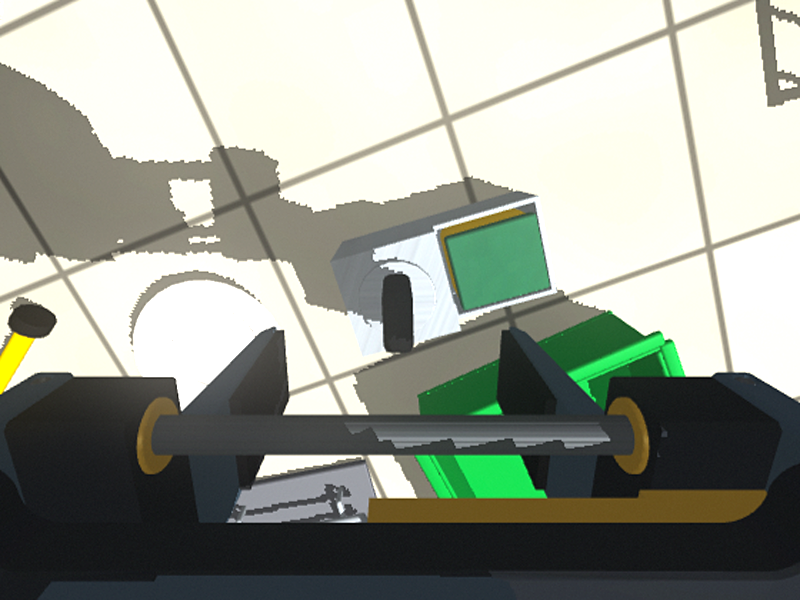

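The key handle is at (397,312), between the fingers and aligned with them. Measured (356.5,284.3), top z 120, yaw 159.3°, which matches the given sizes. Descending and gripping.

move_arm:
  rows:
    - [0,0,0,-0.002,0.0024,-0.016,0.09]
    - [0,0,0,0,0,-0.02,0.09]
    - [0,0,0,0,0,-0.02,0.09]
    - [0,0,0,0,0,-0.015,0.09]
    - [0,0,0,0,0,-0.01,0.09]
    - [0,0,0,0,0,0,0.01]
    - [0,0,0,0,0,0,0.01]
    - [0,0,0,0,0,0,0.01]
    - [0,0,0,0,0,0,0.01]
    - [0,0,0,0,0,0,0.01]
    - [0,0,0,0,0,0,0.01]
    - [0,0,0,0,0,0,0.01]

```text
time: 4.92
ee_pos: [356.9, 285.3, 100.3]
tcp_rot: [0.0, 0.179, 0.984, 0.0]
force: [-0.3, 0.0, 0.1]
grip_width: 0.509
finger_force: 0.0
```

Run:
```python
from h import *
st()
```

```text
t 4.92 p [356.9 285.3 100.3] yaw 159.38 z [ 5.e-04  4.e-04 -1.e+00] q [ 0.62  0.22  2.27 -0.    0.65 -0.59] F [-0.3  0.   0.1] T [ 0.   -0.15 -0.07] w 46.5 ff 0.0
```

move_arm:
  rows:
    - [0,0,0,0,0,0,0.01]
    - [0,0,0,0,0,0,0.01]
    - [0,0,0,0,0,0,0.01]
    - [0,0,0,0,0,0,0.01]
    - [0,0,0,0,0,0,0.01]
    - [0,0,0,0,0,0,0.01]
    - [0,0,0,0,0,0,0.01]
    - [0,0,0,0,0,0,0.01]

```text
time: 5.58
ee_pos: [356.7, 285.1, 99.9]
tcp_rot: [-0.0, 0.179, 0.984, -0.0]
force: [-1.1, 0.8, -0.4]
grip_width: 0.173
finger_force: 30.0
```

Run:
```python
from h import *
st()
```

```text
t 5.58 p [356.7 285.1  99.9] yaw 159.39 z [-1.e-04 -0.e+00 -1.e+00] q [ 0.62  0.22  2.27  0.    0.65 -0.59] F [-1.1  0.8 -0.4] T [ 0.14 -0.11  0.05] w 15.8 ff 30.0
```

move_arm:
  rows:
    - [0,0,0,0,0,0.025,0.01]
    - [0,0,0,0,0,0.04,0.01]
    - [0,0,0,0,0,0.04,0.01]
    - [0,0,-0.075,0.0219,-0.0306,0,0.01]
    - [0,0,-0.075,0.0219,-0.0306,0,0.01]
    - [0,0,-0.075,0.0219,-0.0306,0,0.01]
    - [0,0,-0.075,0.0219,-0.0306,0,0.01]
    - [0,0,-0.075,0.0219,-0.0306,0,0.01]
    - [0,0,-0.075,0.0219,-0.0306,0,0.01]
    - [0,0,-0.075,0.0219,-0.0306,0,0.01]
    - [0,0,-0.075,0.0219,-0.0306,0,0.01]
    - [0,0,0,0,0,0,0.01]

```text
time: 6.58
ee_pos: [535.0, 36.3, 205.2]
tcp_rot: [0.001, 0.465, 0.885, 0.0]
force: [0.0, 0.6, -0.5]
grip_width: 0.176
finger_force: 30.0
```

move_arm:
  rows:
    - [0,0,0,0,0,0,0.01]
    - [0,0,0,0,0,0,0.01]

```text
time: 6.75
ee_pos: [531.3, 40.4, 204.5]
tcp_rot: [-0.0, 0.462, 0.887, -0.0]
force: [0.1, -0.4, -1.2]
grip_width: 0.17
finger_force: 30.0
```

Run:
```python
from h import *
import pickle,t2
s=st(); w=cam("wrist"); pickle.dump(w,open("w3.pkl","wb")); p,d,c=w
cv2.imwrite("pics/w3.png",cv2.convertScaleAbs(cv2.resize(w[0],(800,600),interpolation=cv2.INTER_CUBIC),alpha=1.4))
t2.heads(w)
```

```text
t 6.75 p [531.3  40.4 204.5] yaw 125.02 z [-1.1e-03  1.0e-04 -1.0e+00] q [ 0.03  0.16  2.09  0.    0.9  -0.58] F [ 0.1 -0.4 -1.2] T [ 0.02 -0.15 -0.03] w 15.5 ff 30.0
[509.   73.9  19.2] perp 126.0 [126.9 125.1]
[574.3  65.   19.5] perp 122.7 [123.  123.3]
[639.6  56.4  19.5] perp 106.3 [129. 103.]
```

View pics/w3.png

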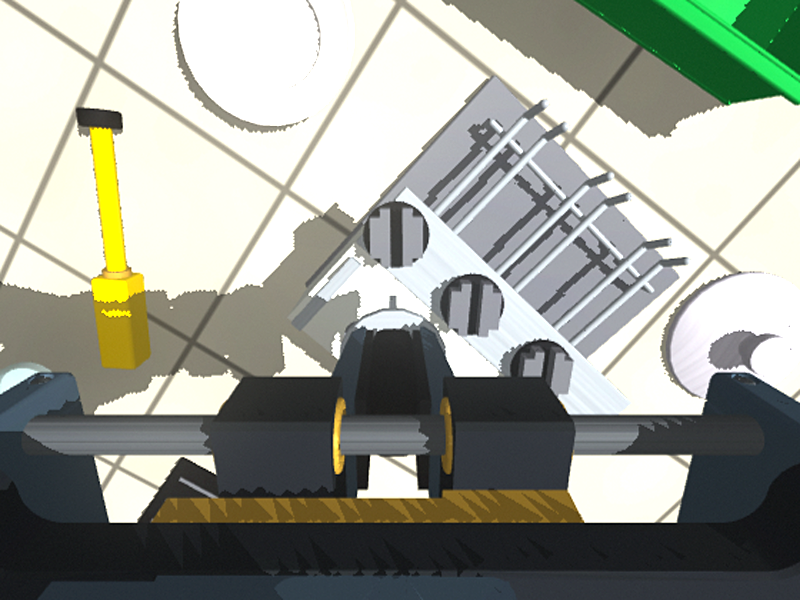

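The blade's near edge shows at (393,305), below the collar. Slot 2 is at (396,234), nearly parallel to the blade. I'll check the blade's predicted against its measured image position to calibrate the lateral offset.

Run:
```python
from h import *
import pickle
p,d,c=pickle.load(open("w3.pkl","rb")); W=cloud(d,c)
t=np.array([531.3,40.4]); a=np.radians(125.02); X=np.array([np.cos(a),np.sin(a)]); Y=np.array([np.sin(a),-np.cos(a)])
for z in(120,126,134): print("pred blade corner",z,(w2p(c,np.r_[t+12*X,z])).round(1))
print(p[205:222,266:286].mean(2).astype(int))
m=(abs(((W[...,:2]-t)@X)-12)<14)&(abs((W[...,:2]-t)@Y)<8)&(W[...,2]>112)&(W[...,2]<145); v,u=np.where(m); Q=W[m]
for vv in np.unique(v): 
    k=v==vv; print(vv,u[k].min(),u[k].max(),((Q[k][:,:2]-t)@Y).min().round(1),((Q[k][:,:2]-t)@Y).max().round(1),((Q[k][:,:2]-t)@X).mean().round(1),Q[k][:,2].mean().round(1))
# slot floor in tool frame
for h in((509,73.5),(574.3,64.6),(639.6,55.6)):
    h=np.array(h); k=(np.hypot(W[...,0]-h[0],W[...,1]-h[1])<17)&(W[...,2]<94)&(W[...,2]>86); q=W[k][:,:2]; print("floor",len(q),q.mean(0).round(1))
```

```text
pred blade corner 120 [[275.7 205.7]]
pred blade corner 126 [[275.7 208. ]]
pred blade corner 134 [[275.8 211.1]]
[[216 215 217 216 217 218 218 219 219 220 219 218 218 217 217 216 217 216
  216 217]
 [217 216 216 216 216 218 210 205 206 208 204 208 217 217 217 215 217 216
  217 217]
 [215 217 216 217 218 220 163  92  86  87  82 148 216 218 216 216 216 215
  217 216]
 [217 215 216 217 217 222 167  93  88  93  89 151 217 218 216 217 216 217
  216 217]
 [216 216 216 216 216 223 166  85  78  94  90 152 217 218 216 216 216 216
  216 217]
 [216 216 216 216 218 222 161 100  95  94  90 152 217 218 216 216 216 217
  216 216]
 [216 216 217 216 217 223 134  93  92  95  87 152 218 218 216 216 216 216
  217 216]
 [216 216 216 216 218 224 136  95  94  94  90 152 217 218 217 216 216 216
  216 216]
 [216 217 218 217 219 224 136  95  94  94  90 146 220 219 218 217 217 217
  216 216]
 [219 220 214 214 215 221 136  94  94  94  90 118 214 216 214 214 220 218
  217 217]
 [211 207 172 168 170 174 121  91  91  90  89 109 169 175 175 175 204 207
  214 218]
 [133  78  74  76  79  82  85  90  90  93  95  78  74  90  92  92  92 112
  171 207]
 [ 87 103 112 114 115 117 119 121 121 122 125 127 126 127 128 129 129 115
  103 120]
 [141 162 178 179 180 180 181 180 182 182 183 184 184 185 185 186 188 164
  139 123]
 [187 182 180 180 181 180 180 179 179 180 180 179 179 179 179 179 182 188
  187 167]
 [177 178 177 178 176 179 176 179 179 179 177 177 178 177 179 179 177 176
  180 184]
 [175 176 176 176 176 175 176 175 176 176 175 176 177 177 175 177 177 177
  177 177]]
207 272 276 -3.0 0.2 11.3 121.1
208 272 277 -2.9 1.0 11.4 124.1
209 272 277 -2.9 1.0 11.2 126.3
210 272 277 -2.9 1.0 11.3 129.0
211 272 277 -2.9 1.0 11.2 131.3
212 272 277 -2.9 0.9 11.1 133.4
213 272 277 -2.8 0.9 11.3 136.5
214 272 277 -2.8 0.9 11.2 138.4
215 272 277 -2.8 0.9 11.3 141.2
floor 351 [508.5  73.2]
floor 258 [573.2  64.7]
floor 156 [634.9  59.1]
```

Run:
```python
from h import *
import pickle
p,d,c=pickle.load(open("w3.pkl","rb")); W=cloud(d,c)
t=np.array([531.3,40.4]); a=np.radians(125.02); X=np.array([np.cos(a),np.sin(a)]); Y=np.array([np.sin(a),-np.cos(a)])
for h in((509,73.9),(574.3,65),(639.6,56.4)):
    u0,v0=w2p(c,np.r_[h,100.5])[0]; pts=[]
    for v in range(int(v0)-14,int(v0)+15,2):
        us=np.arange(int(u0)-10,int(u0)+11); k=W[v,us,2]<96
        e=np.where(k)[0]
        if len(e)<4 or len(e)>12: continue
        mid=[atz(c,us[e].min()-.5,v,100.5)[:2],atz(c,us[e].max()+.5,v,100.5)[:2]]
        pts.append(np.r_[(np.mean(mid,0)-t)@X,(np.mean(mid,0)-t)@Y,np.hypot(*(mid[0]-mid[1]))])
    pts=np.array(pts); 
    if len(pts)<3: print("few",pts);continue
    hc=((np.array(h)-t)@X,(np.array(h)-t)@Y)
    f=np.polyfit(pts[:,0],pts[:,1],1); print("head XY",np.round(hc,1),"slot Y at head",np.polyval(f,hc[0]).round(2),"slope deg",np.degrees(np.arctan(f[0])).round(1),"w",pts[:,2].round(1),pts[:,1].round(1))
```

```text
head XY [40.2  1. ] slot Y at head 1.0 slope deg -1.4 w [6.6 6.6 6.6 6.6 6.6 7.5 7.5 7.5 7.5 7.5 7.5 7.6 7.6 7.6 7.6] [0.7 0.7 0.7 0.7 0.7 1.1 1.1 1.1 1.1 1.1 1.1 1.1 1.1 1.1 1.2]
head XY [-4.5 49.3] slot Y at head 49.1 slope deg 2.2 w [6.1 6.1 6.1 6.1 6.1 6.1 5.2 6.1 6.1 5.3 6.2 6.2 6.2 5.3 6.2] [49.6 49.7 49.8 49.  49.1 49.2 48.9 49.4 48.6 49.2 48.8 48.9 49.  48.7
 48.4]
head XY [-49.   97.9] slot Y at head 97.67 slope deg -6.6 w [13.6  4.5  4.5  5.5  4.6  4.6  5.5  4.6] [93.7 97.5 97.7 97.4 97.2 97.4 97.1 96.9]
```

move_arm:
  rows:
    - [0,0,0.024,-0.0107,0.017,0,0.01]
    - [0,0,0,-0.0107,0.017,0,0.01]
    - [0,0,0,0,0,-0.008,0.01]
    - [0,0,0,0,0,-0.006,0.01]
    - [0,0,0,0,0,0,0.01]
    - [0,0,0,0,0,-0.004,0.01]
    - [0,0,0,0,0,-0.002,0.01]
    - [0,0,0,0,0,0,0.01]

```text
time: 7.47
ee_pos: [510.5, 74.1, 184.4]
tcp_rot: [-0.0, 0.451, 0.892, -0.0]
force: [-0.1, 0.6, -0.9]
grip_width: 0.173
finger_force: 30.0
```

Run:
```python
from h import *
st()
```

```text
t 7.47 p [510.5  74.1 184.4] yaw 126.36 z [-7.e-04 -1.e-04 -1.e+00] q [ 0.1   0.16  2.13 -0.    0.86 -0.54] F [-0.1  0.6 -0.9] T [ 0.05 -0.09 -0.07] w 15.7 ff 30.0
```

Edge at about 99.5, no contact, so the blade is probably entering the slot. Down 6 mm more.

move_arm:
  rows:
    - [0,0,0,0,0,-0.002,0.01]
    - [0,0,0,0,0,-0.002,0.01]
    - [0,0,0,0,0,-0.002,0.01]
    - [0,0,0,0,0,0,0.01]

```text
time: 7.8
ee_pos: [510.4, 74.2, 178.5]
tcp_rot: [-0.0, 0.451, 0.892, -0.0]
force: [-0.3, 0.3, -1.6]
grip_width: 0.174
finger_force: 30.0
```

Run:
```python
from h import *
st()
```

```text
t 7.80 p [510.4  74.2 178.5] yaw 126.37 z [-5.e-04 -1.e-04 -1.e+00] q [ 0.1   0.17  2.13 -0.    0.84 -0.54] F [-0.3  0.3 -1.6] T [ 0.   -0.09  0.02] w 15.8 ff 30.0
```

move_arm:
  rows:
    - [0,0,-0.1,0,0,0,0.01]
    - [0,0,-0.12,0,0,0,0.01]
    - [0,0,-0.12,0,0,0,0.01]
    - [0,0,-0.12,0,0,0,0.01]
    - [0,0,-0.12,0,0,0,0.01]
    - [0,0,-0.12,0,0,0,0.01]
    - [0,0,-0.12,0,0,0,0.01]
    - [0,0,-0.12,0,0,0,0.01]
    - [0,0,-0.12,0,0,0,0.01]
    - [0,0,-0.12,0,0,0,0.01]
    - [0,0,-0.12,0,0,0,0.01]
    - [0,0,-0.12,0,0,0,0.01]

```text
time: 8.8
ee_pos: [510.3, 74.2, 178.8]
tcp_rot: [0.0, 0.925, 0.38, -0.0]
force: [-1.2, -1.4, -0.9]
grip_width: 0.176
finger_force: 30.0
```

Run:
```python
from h import *
st()
```

```text
t 8.80 p [510.3  74.2 178.8] yaw 44.70 z [-7.e-04 -4.e-04 -1.e+00] q [ 0.1   0.17  2.13 -0.    0.84  0.89] F [-1.2 -1.4 -0.9] T [-0.41  0.25  0.06] w 16.1 ff 30.0
```

move_arm:
  rows:
    - [0,0,-0.06,0,0,0,0.01]
    - [0,0,-0.06,0,0,0,0.01]
    - [0,0,-0.04,0,0,0,0.01]
    - [0,0,-0.03,0,0,0,0.01]
    - [0,0,0,0,0,0,0.01]

```text
time: 9.22
ee_pos: [510.3, 74.2, 178.8]
tcp_rot: [0.0, 0.956, 0.293, -0.0]
force: [-0.6, -1.7, -1.5]
grip_width: 0.175
finger_force: 30.0
```

Run:
```python
from h import *
st()
```

```text
t 9.22 p [510.3  74.2 178.8] yaw 34.06 z [-6.e-04 -3.e-04 -1.e+00] q [ 0.1   0.17  2.13 -0.    0.84  1.08] F [-0.6 -1.7 -1.5] T [-0.33  0.27  0.03] w 16.0 ff 30.0
```

move_arm:
  rows:
    - [0,0,-0.04,0,0,0,0.01]
    - [0,0,-0.03,0,0,0,0.01]
    - [0,0,0,0,0,0,0.01]

```text
time: 9.47
ee_pos: [510.3, 74.2, 178.8]
tcp_rot: [0.0, 0.966, 0.26, -0.0]
force: [-1.7, -2.0, -1.0]
grip_width: 0.178
finger_force: 30.0
```

Run:
```python
from h import *
st()
```

```text
t 9.47 p [510.3  74.2 178.8] yaw 30.11 z [-6.e-04 -2.e-04 -1.e+00] q [ 0.1   0.17  2.13 -0.    0.84  1.14] F [-1.7 -2.  -1. ] T [-0.38  0.23  0.  ] w 16.3 ff 30.0
```

move_arm:
  rows:
    - [0,0,0.05,0,0,0,0.01]
    - [0,0,0,0,0,0.013,0.01]
    - [0,0,0,0,0,0.013,0.01]
    - [0,0,0.124,0.0086,-0.0043,0,0.01]
    - [0,0,0.124,0.0086,-0.0043,0,0.01]
    - [0,0,0.124,0.0086,-0.0043,0,0.01]
    - [0,0,0.124,0.0086,-0.0043,0,0.01]
    - [0,0,0.124,0.0086,-0.0043,0,0.01]
    - [0,0,0.124,0.0086,-0.0043,0,0.01]
    - [0,0,0.124,0.0086,-0.0043,0,0.01]
    - [0,0,0.124,0.0086,-0.0043,0,0.01]
    - [0,0,0.124,0.0086,-0.0043,0,0.01]

```text
time: 10.47
ee_pos: [588.5, 35.5, 205.0]
tcp_rot: [0.0, 0.66, 0.751, 0.0]
force: [0.6, 0.8, -1.2]
grip_width: 0.171
finger_force: 30.0
```

move_arm:
  rows:
    - [0,0,0.124,0.0086,-0.0043,0,0.01]
    - [0,0,0.124,0,0,0,0.01]
    - [0,0,0.124,0,0,0,0.01]
    - [0,0,0.08,0,0,0,0.01]
    - [0,0,0,0,0,0,0.01]
    - [0,0,0,0,0,0,0.01]

```text
time: 10.97
ee_pos: [596.6, 31.4, 204.9]
tcp_rot: [0.0, 0.479, 0.878, 0.0]
force: [0.4, 0.6, -1.4]
grip_width: 0.178
finger_force: 30.0
```

```bash
cat > t3.py <<'E'
from h import *
import pickle,sys
def run(name,hs):
    s=st(); w=cam("wrist"); pickle.dump(w,open(name+".pkl","wb")); p,d,c=w; W=cloud(d,c)
    cv2.imwrite(f"pics/{name}.png",cv2.convertScaleAbs(cv2.resize(p,(800,600),interpolation=cv2.INTER_CUBIC),alpha=1.4))
    t=s["ee_pos"][:2]; q=s["tcp_rot"]; M=R.from_quat(np.r_[q[1:],q[0]]).as_matrix(); X=M[:2,0];Y=M[:2,1]; ze=s["ee_pos"][2]-85
    L=(W[...,:2]-t)
    m=(abs(L@X-12)<14)&(abs(L@Y)<9)&(W[...,2]>ze-2)&(W[...,2]<ze+18); v,u=np.where(m); r=[]
    for vv in np.unique(v):
        k=u[v==vv]; r.append([(k.min()+k.max())/2,vv])
    b=[]
    for uu,vv in r:
        D=np.median(d[vv,int(uu):int(uu)+1]); b.append((atd(c,uu,vv,D)[:2]-t)@Y)
    print("blade Y",np.round(b,1),"X",(L[m]@X).mean().round(1))
    for h in hs:
        u0,v0=w2p(c,np.r_[h,100.5])[0]
        m=(np.hypot(W[...,0]-h[0],W[...,1]-h[1])<24)&(W[...,2]>97)&(W[...,2]<104)
        (x,y),rad=cv2.minEnclosingCircle(W[m][:,:2].astype(np.float32)); hc=np.array([(np.array([x,y])-t)@X,(np.array([x,y])-t)@Y]); pts=[]
        for v in range(int(v0)-14,int(v0)+15):
            us=np.arange(int(u0)-10,int(u0)+11); 
            if v>=420: break
            e=np.where(W[v,us,2]<96)[0]
            if len(e)<4 or len(e)>12: continue
            A=atz(c,us[e].min()-.5,v,100.5)[:2];B=atz(c,us[e].max()+.5,v,100.5)[:2]; g=(A+B)/2-t; pts.append([g@X,g@Y,np.hypot(*(A-B))])
        print("head",np.round([x,y,rad],1),"XY",hc.round(1),len(pts))
        if len(pts)>3:
            pts=np.array(pts); f=np.polyfit(pts[:,0],pts[:,1],1); print("   slotY",np.polyval(f,hc[0]).round(2),"turn deg",-np.degrees(np.arctan(f[0])).round(1),"w",np.median(pts[:,2]).round(1))
    return w
E
python3 - <<'E'
from t3 import *
import t2
w=run("w4",[(574.4,65),(639.6,56)]); t2.heads(w)
E
```

```text
t 10.97 p [596.6  31.4 204.9] yaw 122.74 z [ 2.e-04  1.e-04 -1.e+00] q [ 0.01  0.26  1.96  0.    0.93 -0.56] F [ 0.4  0.6 -1.4] T [ 0.04 -0.15 -0.06] w 16.2 ff 30.0
blade Y [-1.4 -1.4 -1.  -1.  -1.  -1.  -1.  -0.7] X 10.6
head [574.5  64.7  19.4] XY [40.  -0.6] 29
   slotY -0.48 turn deg 0.7 w 7.5
head [640.2  55.5  19.5] XY [-3.3 49.7] 29
   slotY 49.13 turn deg 0.1 w 6.1
[509.3  74.   19.2] perp 38.6 [38.1 38.8]
[574.5  64.7  19.4] perp 124.0 [123.4 123.4]
[640.2  55.5  19.5] perp 123.0 [123.1 122.1]
```

View pics/w4.png

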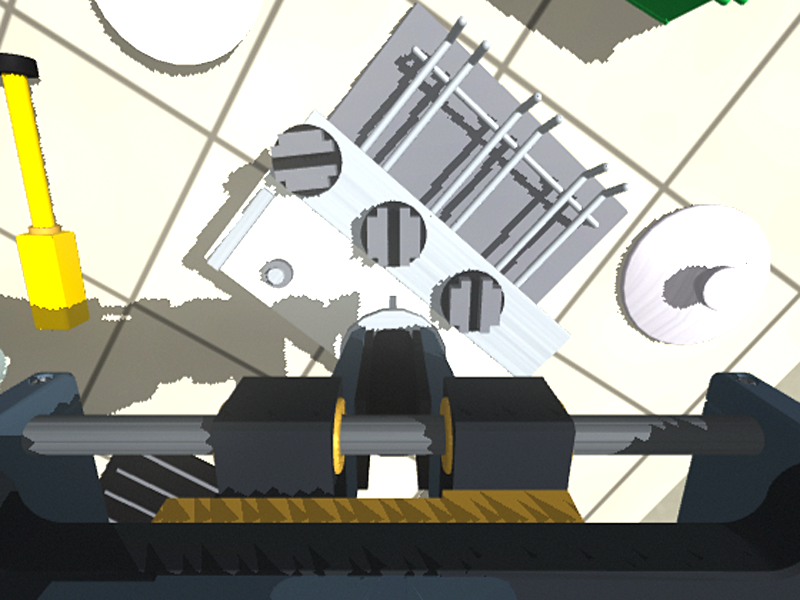

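Slot 2 (now at (307,160)) stands turned to 38°, which is at its stop. The blade at (393,300) lines up with slot 1 at (393,235). Next, insert in slot 1.

move_arm:
  rows:
    - [0,0,0.012,-0.0105,0.017,0,0.01]
    - [0,0,0,-0.0106,0.0169,0,0.01]
    - [0,0,0,0,0,-0.008,0.01]
    - [0,0,0,0,0,-0.006,0.01]
    - [0,0,0,0,0,0,0.01]
    - [0,0,0,0,0,-0.004,0.01]
    - [0,0,0,0,0,-0.004,0.01]
    - [0,0,0,0,0,-0.002,0.01]
    - [0,0,0,0,0,-0.002,0.01]
    - [0,0,0,0,0,0,0.01]

```text
time: 11.85
ee_pos: [575.3, 65.0, 178.5]
tcp_rot: [-0.0, 0.473, 0.881, -0.0]
force: [0.5, -0.4, -1.1]
grip_width: 0.172
finger_force: 30.0
```

Run:
```python
from h import *
st()
```

```text
t 11.85 p [575.3  65.  178.5] yaw 123.49 z [-6.e-04 -0.e+00 -1.e+00] q [ 0.07  0.26  2.01  0.    0.87 -0.51] F [ 0.5 -0.4 -1.1] T [ 0.03 -0.13 -0.04] w 15.7 ff 30.0
```

move_arm:
  rows:
    - [0,0,-0.12,0,0,0,0.01]
    - [0,0,-0.12,0,0,0,0.01]
    - [0,0,-0.12,0,0,0,0.01]
    - [0,0,-0.12,0,0,0,0.01]
    - [0,0,-0.12,0,0,0,0.01]
    - [0,0,-0.12,0,0,0,0.01]
    - [0,0,-0.12,0,0,0,0.01]
    - [0,0,-0.12,0,0,0,0.01]
    - [0,0,-0.12,0,0,0,0.01]
    - [0,0,-0.12,0,0,0,0.01]
    - [0,0,-0.12,0,0,0,0.01]
    - [0,0,-0.1,0,0,0,0.01]

```text
time: 12.85
ee_pos: [575.4, 65.1, 178.9]
tcp_rot: [0.0, 0.934, 0.357, -0.0]
force: [-0.6, -0.8, -1.2]
grip_width: 0.173
finger_force: 30.0
```

move_arm:
  rows:
    - [0,0,-0.06,0,0,0,0.01]
    - [0,0,-0.06,0,0,0,0.01]
    - [0,0,-0.06,0,0,0,0.01]
    - [0,0,-0.03,0,0,0,0.01]
    - [0,0,0,0,0,0,0.01]
    - [0,0,0,0,0,0,0.01]

```text
time: 13.35
ee_pos: [575.4, 65.1, 178.9]
tcp_rot: [0.0, 0.965, 0.26, -0.0]
force: [0.4, -0.6, -2.4]
grip_width: 0.176
finger_force: 30.0
```

Run:
```python
from h import *
st()
```

```text
t 13.35 p [575.4  65.1 178.9] yaw 30.19 z [-1.e-04 -1.e-04 -1.e+00] q [ 0.07  0.26  2.01 -0.    0.87  1.12] F [ 0.4 -0.6 -2.4] T [-0.28  0.05  0.04] w 16.0 ff 30.0
```

move_arm:
  rows:
    - [0,0,0.05,0,0,0,0.01]
    - [0,0,0,0,0,0.013,0.01]
    - [0,0,0,0,0,0.013,0.01]
    - [0,0,0.124,0.0086,-0.0043,0,0.01]
    - [0,0,0.124,0.0086,-0.0043,0,0.01]
    - [0,0,0.124,0.0086,-0.0043,0,0.01]
    - [0,0,0.124,0.0086,-0.0043,0,0.01]
    - [0,0,0.124,0.0086,-0.0043,0,0.01]
    - [0,0,0.124,0.0086,-0.0043,0,0.01]
    - [0,0,0.124,0.0086,-0.0043,0,0.01]
    - [0,0,0.124,0.0086,-0.0043,0,0.01]
    - [0,0,0.124,0.0086,-0.0043,0,0.01]

```text
time: 14.35
ee_pos: [653.8, 26.4, 206.8]
tcp_rot: [0.001, 0.661, 0.75, 0.001]
force: [-0.1, -0.7, -0.3]
grip_width: 0.171
finger_force: 30.0
```

move_arm:
  rows:
    - [0,0,0.124,0.0086,-0.0043,0,0.01]
    - [0,0,0.124,0,0,0,0.01]
    - [0,0,0.124,0,0,0,0.01]
    - [0,0,0.08,0,0,0,0.01]
    - [0,0,0,0,0,0,0.01]
    - [0,0,0,0,0,0,0.01]

```text
time: 14.85
ee_pos: [661.9, 22.3, 206.3]
tcp_rot: [0.001, 0.48, 0.877, 0.0]
force: [-0.1, 0.3, -1.3]
grip_width: 0.17
finger_force: 30.0
```

Run:
```python
from t3 import *
import t2
w=run("w5",[(640.2,55.5)]); t2.heads(w)
```

```text
t 14.85 p [661.9  22.3 206.3] yaw 122.64 z [ 1.3e-03  1.0e-04 -1.0e+00] q [-0.    0.35  1.83  0.    0.96 -0.57] F [-0.1  0.3 -1.3] T [ 0.02 -0.12  0.01] w 15.5 ff 30.0
blade Y [-1.5 -1.5 -1.1 -1.1 -1.1 -1.1 -1.1] X 10.7
head [639.8  55.9  19.2] XY [40.2 -0.5] 29
   slotY -0.3 turn deg 1.3 w 6.8
[509.4  73.9  19.5] perp 38.3 [38.5 38.5]
[574.5  64.9  19.3] perp 38.2 [38.3 38. ]
[639.8  55.9  19.2] perp 123.1 [123.3 123.7]
```

move_arm:
  rows:
    - [0,0,0.016,-0.0105,0.0171,0,0.01]
    - [0,0,0,-0.0105,0.0171,0,0.01]
    - [0,0,0,0,0,-0.009,0.01]
    - [0,0,0,0,0,-0.006,0.01]
    - [0,0,0,0,0,0,0.01]
    - [0,0,0,0,0,-0.004,0.01]
    - [0,0,0,0,0,-0.004,0.01]
    - [0,0,0,0,0,-0.002,0.01]
    - [0,0,0,0,0,-0.002,0.01]
    - [0,0,0,0,0,0,0.01]

```text
time: 15.73
ee_pos: [640.3, 56.2, 177.5]
tcp_rot: [-0.0, 0.472, 0.882, -0.0]
force: [-0.7, 0.1, -1.6]
grip_width: 0.178
finger_force: 30.0
```

Run:
```python
from h import *
st()
```

```text
t 15.73 p [640.3  56.2 177.5] yaw 123.72 z [-6.e-04 -0.e+00 -1.e+00] q [ 0.05  0.36  1.88  0.    0.9  -0.54] F [-0.7  0.1 -1.6] T [ 0.01 -0.12 -0.01] w 16.2 ff 30.0
```

move_arm:
  rows:
    - [0,0,-0.12,0,0,0,0.01]
    - [0,0,-0.12,0,0,0,0.01]
    - [0,0,-0.12,0,0,0,0.01]
    - [0,0,-0.12,0,0,0,0.01]
    - [0,0,-0.12,0,0,0,0.01]
    - [0,0,-0.12,0,0,0,0.01]
    - [0,0,-0.12,0,0,0,0.01]
    - [0,0,-0.12,0,0,0,0.01]
    - [0,0,-0.12,0,0,0,0.01]
    - [0,0,-0.12,0,0,0,0.01]
    - [0,0,-0.12,0,0,0,0.01]
    - [0,0,-0.1,0,0,0,0.01]

```text
time: 16.73
ee_pos: [640.8, 56.3, 178.0]
tcp_rot: [0.0, 0.933, 0.359, 0.0]
force: [1.4, -1.2, -3.8]
grip_width: 0.171
finger_force: 30.0
```

move_arm:
  rows:
    - [0,0,-0.06,0,0,0,0.01]
    - [0,0,-0.06,0,0,0,0.01]
    - [0,0,-0.06,0,0,0,0.01]
    - [0,0,-0.035,0,0,0,0.01]
    - [0,0,0,0,0,0,0.01]
    - [0,0,0,0,0,0,0.01]

```text
time: 17.23
ee_pos: [640.7, 56.3, 178.1]
tcp_rot: [0.0, 0.966, 0.26, 0.0]
force: [1.7, -2.2, -2.6]
grip_width: 0.175
finger_force: 30.0
```

Run:
```python
from h import *
st()
```

```text
t 17.23 p [640.7  56.3 178.1] yaw 30.14 z [ 6.e-04 -1.e-04 -1.e+00] q [ 0.05  0.36  1.88 -0.    0.9   1.1 ] F [ 1.7 -2.2 -2.6] T [-0.29 -0.44 -0.02] w 16.0 ff 30.0
```

move_arm:
  rows:
    - [0,0,0.05,0,0,0,0.01]
    - [0,0,0,0,0,0.014,0.01]
    - [0,0,0,0,0,0.014,0.01]
    - [0,0,0.12,-0.0137,0.0119,0,0.01]
    - [0,0,0.12,-0.0137,0.0119,0,0.01]
    - [0,0,0.12,-0.0137,0.0119,0,0.01]
    - [0,0,0.12,-0.0137,0.0119,0,0.01]
    - [0,0,0.12,-0.0137,0.0119,0,0.01]
    - [0,0,0.12,-0.0137,0.0119,0,0.01]
    - [0,0,0.12,-0.0137,0.0119,0,0.01]
    - [0,0,0.12,-0.0137,0.0119,0,0.01]
    - [0,0,0.12,-0.0137,0.0119,0,0.01]

```text
time: 18.23
ee_pos: [516.9, 164.2, 207.7]
tcp_rot: [0.0, 0.675, 0.738, 0.001]
force: [-0.3, -1.1, -1.2]
grip_width: 0.174
finger_force: 30.0
```

move_arm:
  rows:
    - [0,0,0.12,-0.0137,0.0119,0,0.01]
    - [0,0,0.12,-0.0137,0.0119,0,0.01]
    - [0,0,0.12,-0.0137,0.0119,0,0.01]
    - [0,0,0.12,-0.0137,0.0119,0,0.01]
    - [0,0,0.12,-0.0137,0.0119,0,0.01]
    - [0,0,0.12,-0.0137,0.0119,0,0.01]
    - [0,0,0.12,-0.0137,0.0119,0,0.01]
    - [0,0,0.12,-0.0137,0.0119,0,0.01]
    - [0,0,0.12,-0.0137,0.0119,0,0.01]
    - [0,0,0.046,0,0,0,0.01]
    - [0,0,0,0,0,0,0.01]
    - [0,0,0,0,0,0,0.01]

```text
time: 19.23
ee_pos: [394.3, 271.0, 207.2]
tcp_rot: [0.001, 0.181, 0.984, 0.001]
force: [0.7, -0.4, -1.8]
grip_width: 0.175
finger_force: 30.0
```

Run:
```python
from t3 import *
w=run("w6",[]); import t2
p,d,c=w; W=cloud(d,c)
m=(W[...,2]>66)&(W[...,2]<74)&(abs(W[...,0]-357)<60)&(abs(W[...,1]-285)<60)
for s,P in blobs(m,W,300): print("rim",s,yaw_rect(P),P[:,2].mean())
m=(W[...,2]<62)&(abs(W[...,0]-357)<26)&(abs(W[...,1]-285)<26)
for s,P in blobs(m,W,30): print("hole",s,yaw_rect(P),P.mean(0))
s=cam("scene"); t2.heads(s); pickle.dump(s,open("scene1.pkl","wb"))
```

```text
t 19.23 p [394.3 271.  207.2] yaw 159.20 z [ 1.4e-03  9.0e-04 -1.0e+00] q [ 0.55  0.06  2.19  0.    0.89 -0.65] F [ 0.7 -0.4 -1.8] T [ 0.08 -0.15  0.07] w 15.9 ff 30.0
blade Y [-1.3 -0.9 -0.9 -0.9 -0.9 -0.9 -0.9  0.9] X 11.0
rim [ 230  116   88   88 3778] ((357.57354736328125, 284.2701721191406), (66.02397918701172, 66.29325103759766), 85.36318969726562) 70.01153921122553
hole [ 254  140   42   41 1147] ((358.4558410644531, 284.125244140625), (33.185569763183594, 31.912002563476562), 85.31503295898438) [363.95394807 282.04158257  14.72492332]
[511.   73.7  19.1] perp 38.5 [38.6 38.6]
[576.3  65.2  19.6] perp 37.7 [39.7 40.7]
[642.2  56.4  18.7] perp 38.9 [37.7 37.8]
```

View pics/w6.png

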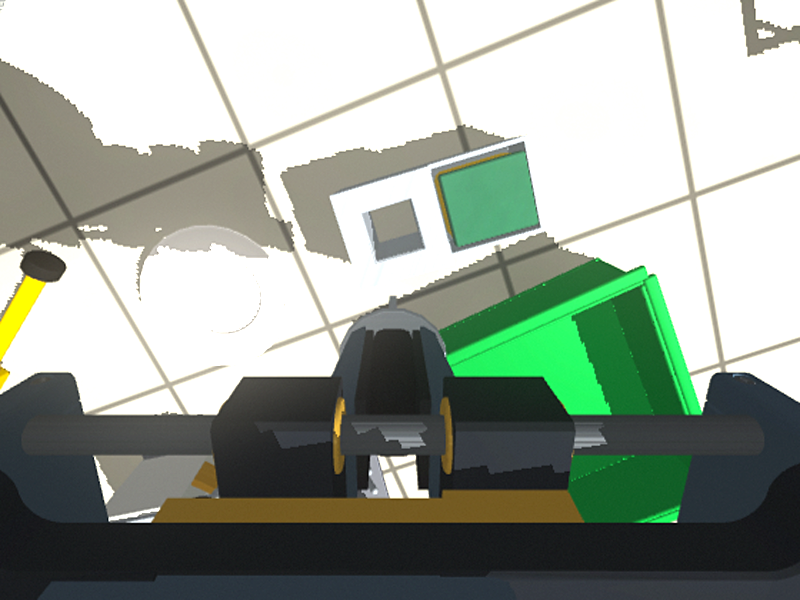

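Caddy hole clear at (395,230). All three slots now read about 38°, so the retainers are open. Inserting the key.

move_arm:
  rows:
    - [0,0,0,-0.0184,0.0072,0,0.01]
    - [0,0,0,-0.0185,0.0072,0,0.01]
    - [0,0,0,0,0,-0.01,0.01]
    - [0,0,0,0,0,-0.03,0.01]
    - [0,0,0,0,0,-0.03,0.01]
    - [0,0,0,0,0,-0.02,0.01]
    - [0,0,0,0,0,-0.01,0.01]
    - [0,0,0,0,0,-0.005,0.01]
    - [0,0,0,0,0,-0.001,0.01]
    - [0,0,0,0,0,0,0.01]

```text
time: 20.17
ee_pos: [357.6, 285.2, 100.4]
tcp_rot: [0.0, 0.18, 0.984, 0.0]
force: [-0.8, 0.2, -1.7]
grip_width: 0.173
finger_force: 30.0
```

Run:
```python
from h import *
st()
```

```text
t 20.17 p [357.6 285.2 100.4] yaw 159.28 z [ 5.e-04  3.e-04 -1.e+00] q [ 0.62  0.22  2.26 -0.    0.65 -0.59] F [-0.8  0.2 -1.7] T [ 0.08 -0.13 -0.01] w 15.8 ff 30.0
```

move_arm:
  rows:
    - [0,0,0,0,0,0,0.06]
    - [0,0,0,0,0,0,0.06]
    - [0,0,0,0,0,0,0.06]
    - [0,0,0,0,0,0,0.06]
    - [0,0,0,0,0,0,0.06]
    - [0,0,0,0,0,0,0.06]
    - [0,0,0,0,0,0.01,0.07]
    - [0,0,0,0,0,0.03,0.07]
    - [0,0,0,0,0,0.04,0.07]
    - [0,0,0,0,0,0.03,0.07]
    - [0,0,0,0,0,0,0.07]

```text
time: 21.08
ee_pos: [359.2, 286.7, 216.2]
tcp_rot: [0.003, 0.179, 0.984, 0.003]
force: [0.6, 0.2, 0.9]
grip_width: 0.766
finger_force: 0.0
```

```bash
cat > t4.py <<'E'
from h import *
import pickle
st(); p,d,c=w=cam("scene"); pickle.dump(w,open("scene2.pkl","wb")); W=cloud(d,c)
m=(W[...,2]>110)&(W[...,2]<126)&(abs(W[...,0]-357)<30)&(abs(W[...,1]-285)<30)
for s,P in blobs(m,W,10): print("key top",yaw_rect(P),P[:,2].max())
m=(W[...,2]>10)&(W[...,2]<45)&(W[...,0]>440)&(W[...,0]<680)&(W[...,1]<-205)&(W[...,1]>-490)
for s,P in blobs(m,W,50): print("rod",s,yaw_rect(P))
for s,P in blobs(m&(W[...,2]>27),W,50): print("handle",s,yaw_rect(P))
g=(p[...,1]>1.4*p[...,2])&(W[...,2]>60)&(W[...,2]<78)
for s,P in blobs(g,W,100): print("basin",yaw_rect(P))
E
python3 t4.py
```

```text
t 21.08 p [359.2 286.7 216.2] yaw 159.33 z [ 0.0067  0.0048 -1.    ] q [ 0.62  0.01  2.22 -0.    0.9  -0.59] F [0.6 0.2 0.9] T [ 0.07 -0.21  0.  ] w 69.8 ff 0.0
key top ((360.3647766113281, 283.1871643066406), (15.160446166992188, 33.19057846069336), 71.29556274414062) 122.114327248716
rod [  79  320  112   21 1366] ((555.0125732421875, -325.71478271484375), (200.05252075195312, 29.132078170776367), 62.704227447509766)
rod [199 359  20  12  64] ((676.1993408203125, -231.4031219482422), (37.22685623168945, 7.444364547729492), 89.8134994506836)
handle [182 321   7  12  71] ((597.9905395507812, -241.9610137939453), (11.869976997375488, 21.28571319580078), 62.06623458862305)
handle [ 79 322  47  17 652] ((527.9317626953125, -377.9739685058594), (82.46197509765625, 29.04241943359375), 63.00361633300781)
basin ((88.74226379394531, -35.92041778564453), (173.1934814453125, 55.44386291503906), 67.83358001708984)
basin ((557.4697265625, 357.4804382324219), (219.294677734375, 190.97738647460938), 6.0254716873168945)
basin ((279.6918029785156, -428.6737060546875), (30.603878021240234, 70.97126007080078), 23.1971492767334)
basin ((321.01593017578125, -396.0189514160156), (30.991607666015625, 106.11641693115234), 20.526700973510742)
```

move_arm:
  rows:
    - [0,0,-0.12,0.0156,-0.0319,0,0.07]
    - [0,0,-0.12,0.0156,-0.0319,0,0.07]
    - [0,0,-0.12,0.0156,-0.0319,0,0.07]
    - [0,0,-0.12,0.0156,-0.0319,0,0.07]
    - [0,0,-0.12,0.0156,-0.0319,0,0.07]
    - [0,0,-0.12,0.0156,-0.0319,0,0.07]
    - [0,0,-0.12,0.0156,-0.0319,0,0.07]
    - [0,0,-0.12,0.0156,-0.0319,0,0.07]
    - [0,0,-0.12,0.0156,-0.0319,0,0.07]

```text
time: 21.88
ee_pos: [497.2, -3.9, 209.4]
tcp_rot: [-0.0, 0.662, 0.75, -0.0]
force: [0.1, 0.7, 0.7]
grip_width: 0.767
finger_force: 0.0
```

move_arm:
  rows:
    - [0,0,-0.0546,0.0027,-0.0341,-0.003,0.07]
    - [0,0,-0.0546,0.0027,-0.0341,-0.003,0.07]
    - [0,0,-0.0546,0.0027,-0.0341,-0.003,0.07]
    - [0,0,-0.0546,0.0027,-0.0341,-0.003,0.07]
    - [0,0,-0.0546,0.0027,-0.0341,-0.003,0.07]
    - [0,0,-0.0546,0.0027,-0.0341,-0.003,0.07]
    - [0,0,-0.0546,0.0027,-0.0341,-0.003,0.07]
    - [0,0,-0.0546,0.0027,-0.0341,-0.003,0.07]
    - [0,0,-0.0546,0.0027,-0.0341,-0.003,0.07]
    - [0,0,-0.0546,0.0027,-0.0341,-0.003,0.07]
    - [0,0,-0.0546,0.0027,-0.0341,-0.003,0.07]
    - [0,0,0,0,0,0,0.07]

```text
time: 22.88
ee_pos: [526.8, -381.7, 175.9]
tcp_rot: [0.0, 0.854, 0.52, -0.0]
force: [-0.8, -0.1, 0.5]
grip_width: 0.764
finger_force: 0.0
```

move_arm:
  rows:
    - [0,0,0,0,0,0,0.07]
    - [0,0,0,0,0,0,0.07]

```text
time: 23.05
ee_pos: [526.4, -376.5, 176.1]
tcp_rot: [-0.001, 0.852, 0.523, -0.0]
force: [-0.2, 0.5, 0.2]
grip_width: 0.767
finger_force: 0.0
```

```bash
cat > t5.py <<'E'
from h import *
import pickle,sys
st(); p,d,c=w=cam("wrist"); pickle.dump(w,open("w7.pkl","wb")); W=cloud(d,c)
cv2.imwrite("pics/w7.png",cv2.convertScaleAbs(cv2.resize(p,(800,600)),alpha=1.4))
m=(W[...,2]>24)&(W[...,2]<45)&(W[...,0]>440)&(W[...,0]<680)&(W[...,1]<-205)&(W[...,1]>-490)
for s,P in blobs(m,W,50): print("handle/head",s,yaw_rect(P),P[:,2].mean())
m=(W[...,2]>10)&(W[...,2]<45)&(W[...,0]>440)&(W[...,0]<680)&(W[...,1]<-205)&(W[...,1]>-490)
for s,P in blobs(m,W,50): print("rod",s,yaw_rect(P))
E
python3 t5.py
```

```text
t 23.05 p [ 526.4 -376.5  176.1] yaw 63.05 z [-0.0013  0.0012 -1.    ] q [-0.66  0.37  1.87  0.    0.91 -0.19] F [-0.2  0.5  0.2] T [-0.02 -0.06 -0.01] w 69.9 ff 0.0
handle/head [ 262   21   30  218 4049] ((552.7725830078125, -325.4106750488281), (199.43113708496094, 27.938854217529297), 63.430511474609375) 30.261689093774308
rod [ 261   21   31  218 4529] ((552.8493041992188, -325.44775390625), (199.41197204589844, 27.96242332458496), 63.34042739868164)
```

View pics/w7.png

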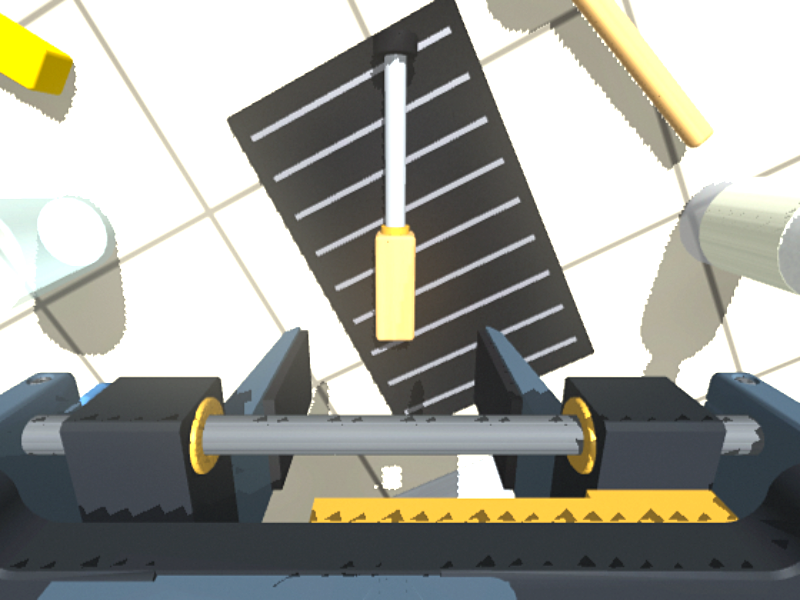

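The rod lies on the mat between the jaws, with the handle at (395,285) and the head at (395,45). Measured length is 199 mm, width 28 mm and yaw 63.4°, which fits. Gripping the handle.

move_arm:
  rows:
    - [0,0,0.006,0.0019,-0.0004,-0.03,0.07]
    - [0,0,0,0,0,-0.04,0.07]
    - [0,0,0,0,0,-0.04,0.07]
    - [0,0,0,0,0,-0.025,0.07]
    - [0,0,0,0,0,-0.01,0.06]
    - [0,0,0,0,0,-0.003,0.05]
    - [0,0,0,0,0,-0.001,0.015]
    - [0,0,0,0,0,0,0.015]
    - [0,0,0,0,0,0,0.015]
    - [0,0,0,0,0,0,0.015]
    - [0,0,0,0,0,0,0.015]
    - [0,0,0,0,0,0,0.015]

```text
time: 24.1
ee_pos: [529.4, -378.0, 29.2]
tcp_rot: [0.001, 0.851, 0.525, 0.0]
force: [-1.4, 2.3, 9.6]
grip_width: 0.308
finger_force: 30.0
```

move_arm:
  rows:
    - [0,0,0,0,0,0,0.015]
    - [0,0,0,0,0,0,0.015]
    - [0,0,0,0,0,0,0.015]
    - [0,0,0,0,0,0,0.015]

```text
time: 24.43
ee_pos: [529.4, -377.9, 29.2]
tcp_rot: [0.001, 0.851, 0.525, 0.0]
force: [-2.4, 1.4, 9.5]
grip_width: 0.306
finger_force: 30.0
```

Run:
```python
from h import *
st()
```

```text
t 24.43 p [ 529.4 -377.9   29.2] yaw 63.38 z [ 1.e-03 -7.e-04 -1.e+00] q [-0.66  0.59  1.88  0.    0.67 -0.19] F [-2.4  1.4  9.5] T [ 0.36  0.29 -0.05] w 27.9 ff 30.0
```

move_arm:
  rows:
    - [0,0,0,0,0,0.01,0.015]
    - [0,0,0,0,0,0.02,0.015]
    - [0,0,0.055,0.0056,0.026,0,0.015]
    - [0,0,0.055,0.0056,0.026,0,0.015]
    - [0,0,0.055,0.0056,0.026,0,0.015]
    - [0,0,0.055,0.0056,0.026,0,0.015]
    - [0,0,0.055,0.0056,0.026,0,0.015]
    - [0,0,0.055,0.0056,0.026,0,0.015]
    - [0,0,0,0,0,0,0.015]
    - [0,0,0,0,0,0,0.015]

```text
time: 25.27
ee_pos: [562.9, -220.6, 58.7]
tcp_rot: [0.0, 0.752, 0.659, 0.0]
force: [0.6, -0.2, -1.7]
grip_width: 0.307
finger_force: 30.0
```

Run:
```python
from h import *
import pickle
s=st(); w=cam("wrist"); sd=cam("side"); sc=cam("scene"); pickle.dump((w,sd,sc),open("w8.pkl","wb")); p,d,c=w; W=cloud(d,c)
t=s["ee_pos"]; q=s["tcp_rot"]; M=R.from_quat(np.r_[q[1:],q[0]]).as_matrix(); X=M[:2,0];Y=M[:2,1]
for n,ww in(("wrist",w),("scene",sc)):
    W=cloud(ww[1],ww[2]); L=W[...,:2]-t[:2]; a=L@X;b=L@Y
    m=(abs(b)<22)&(a>40)&(a<175)&(W[...,2]>35)&(W[...,2]<90)
    for S,P in blobs(m,W,40): print(n,S,"X",((P[:,:2]-t[:2])@X).min().round(1),((P[:,:2]-t[:2])@X).max().round(1),yaw_rect(P))
    for lo in(60,90,110,125,143,150):
        k=m&(a>lo)&(a<lo+10)
        if k.any(): print(lo,"Y mean",((b[k].min()+b[k].max())/2).round(1),"w",(b[k].max()-b[k].min()).round(1),"ztop",np.percentile(W[k][:,2],95).round(1))
a=np.hstack([cv2.convertScaleAbs(cv2.resize(p,(400,300)),alpha=1.4),cv2.resize(sd[0][150:360,200:480],(400,300))]); cv2.imwrite("pics/w8.png",cv2.resize(a,(800,300)))
```

```text
t 25.27 p [ 562.9 -220.6   58.7] yaw 82.39 z [ 5.e-04 -3.e-04 -1.e+00] q [-0.41  0.49  1.98 -0.    0.68 -0.28] F [ 0.6 -0.2 -1.7] T [-0.07 -0.08 -0.01] w 28.0 ff 30.0
wrist [ 259    0   30  197 5516] X 40.0 129.8 ((573.243408203125, -136.29568481445312), (89.80755615234375, 14.057711601257324), 82.30880737304688)
60 Y mean -1.0 w 13.5 ztop 56.3
90 Y mean -0.9 w 13.7 ztop 56.2
110 Y mean -1.1 w 13.7 ztop 56.3
125 Y mean -1.0 w 13.2 ztop 56.2
scene [207 268  60  30 489] X 40.3 155.8 ((580.1131591796875, -123.88764190673828), (115.19080352783203, 26.708223342895508), 85.27256774902344)
60 Y mean 1.6 w 13.4 ztop 55.6
90 Y mean 1.3 w 12.6 ztop 55.8
110 Y mean 1.5 w 13.6 ztop 55.7
125 Y mean 1.1 w 13.7 ztop 55.5
143 Y mean 1.9 w 26.7 ztop 62.6
150 Y mean 1.7 w 26.1 ztop 61.8
```

View pics/w8.png

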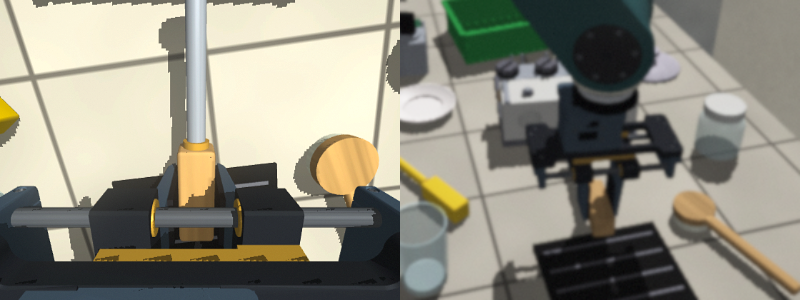

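The rod is held straight and level (axis about 49 mm up, head face 157 mm ahead of the TCP), centred on bore 1 within 1 mm. Pushing in.

move_arm:
  rows:
    - [0,0,-0.003,0.0024,0.0178,0,0.015]
    - [0,0,0,0.0024,0.0178,0,0.015]
    - [0,0,0,0.0011,0.0079,0,0.015]
    - [0,0,0,0.0011,0.0079,0,0.015]
    - [0,0,0,0.0011,0.0079,0,0.015]

```text
time: 25.83
ee_pos: [570.9, -163.7, 58.3]
tcp_rot: [0.001, 0.754, 0.657, -0.0]
force: [-2.9, -12.9, -1.7]
grip_width: 0.308
finger_force: 30.0
```

```bash
cat >> h.py <<'E'
def fil(p): r=np.array(p[:2])-[594.8,7.8]; return np.round([r@[.1361,.9907],r@[-.9907,.1361]],1)
E
python3 - <<'E'
from h import *
print(fil(st()["ee_pos"]))
E
```

```text
t 25.83 p [ 570.9 -163.7   58.3] yaw 82.12 z [ 7.0e-04 -1.7e-03 -1.0e+00] q [-0.32  0.47  2.   -0.    0.67 -0.18] F [ -2.9 -12.9  -1.7] T [-2.25  0.4   0.2 ] w 28.0 ff 30.0
[-173.1    0.4]
```

move_arm:
  rows:
    - [0,0,0,0.0011,0.0079,0,0.015]
    - [0,0,0,0.0011,0.0079,0,0.015]
    - [0,0,0,0.0011,0.0079,0,0.015]
    - [0,0,0,0.0011,0.0079,0,0.015]
    - [0,0,0,0.0011,0.0079,0,0.015]
    - [0,0,0,0.0011,0.0079,0,0.015]
    - [0,0,0,0.0011,0.0079,0,0.015]
    - [0,0,0,0.0011,0.0079,0,0.015]

```text
time: 26.5
ee_pos: [579.5, -98.8, 57.9]
tcp_rot: [-0.0, 0.754, 0.657, -0.0]
force: [-1.1, -1.3, -1.8]
grip_width: 0.304
finger_force: 30.0
```

Run:
```python
from h import *
print(fil(st()["ee_pos"]))
```

```text
t 26.50 p [579.5 -98.8  57.9] yaw 82.08 z [-0.  0. -1.] q [-0.21  0.47  2.01  0.    0.66 -0.07] F [-1.1 -1.3 -1.8] T [-0.22 -0.11 -0.  ] w 27.7 ff 30.0
[-107.7    0.6]
```

move_arm:
  rows:
    - [0,0,0,0.0011,0.0079,0,0.015]
    - [0,0,0,0.0011,0.0079,0,0.015]
    - [0,0,0,0.0011,0.0079,0,0.015]
    - [0,0,0,0.0006,0.004,0,0.015]
    - [0,0,0,0.0006,0.004,0,0.015]
    - [0,0,0,0,0,0,0.015]

```text
time: 27.0
ee_pos: [584.1, -66.7, 58.0]
tcp_rot: [-0.0, 0.754, 0.657, 0.0]
force: [0.0, -0.0, -1.1]
grip_width: 0.31
finger_force: 30.0
```

```bash
cat > t6.py <<'E'
from h import *
import pickle
print(fil(st()["ee_pos"])); w=cam("scene"); pickle.dump(w,open("sc.pkl","wb")); p,d,c=w; W=cloud(d,c); r=W[...,:2]-[596.3,8.3]; a=r@[.1361,.9907]; b=r@[-.9907,.1361]
for i,y in enumerate((-66,0,66)):
    m=(abs(b-y)<19)&(a>75)&(a<175)&(W[...,2]>45)&(W[...,2]<75)
    for S,P in blobs(m,W,15):
        A=a[S[1]:S[1]+S[3],S[0]:S[0]+S[2]][m[S[1]:S[1]+S[3],S[0]:S[0]+S[2]]]; print("bore",i,S[4],"x",A.min().round(1),A.max().round(1),"z",P[:,2].max().round(1))
cv2.imwrite("pics/sc.png",cv2.convertScaleAbs(cv2.resize(p[170:350,240:480],(800,600)),alpha=1.4))
E
python3 t6.py
```

```text
t 27.00 p [584.1 -66.7  58. ] yaw 82.15 z [ 0.e+00  1.e-04 -1.e+00] q [-0.15  0.47  2.01  0.    0.66 -0.02] F [ 0.  -0.  -1.1] T [-0.06 -0.06  0.01] w 28.2 ff 30.0
[-75.2   0.5]
bore 1 452 x 85.3 146.8 z 67.7
```

move_arm:
  rows:
    - [0,0,0,-0.0014,-0.0099,0,0.015]
    - [0,0,0,-0.0041,-0.0297,0,0.015]
    - [0,0,0,-0.0041,-0.0297,0,0.015]
    - [0,0,0,-0.0041,-0.0297,0,0.015]
    - [0,0,0,-0.0041,-0.0297,0,0.015]
    - [0,0,0,-0.0027,-0.0198,0,0.015]
    - [0,0,0,0,0,0,0.015]
    - [0,0,0,0.0218,-0.003,0,0.015]
    - [0,0,0,0.0218,-0.003,0,0.015]
    - [0,0,0,0.0218,-0.003,0.001,0.015]
    - [0,0,0,0,0,0,0.015]
    - [0,0,0,0,0,0,0.015]

```text
time: 28.05
ee_pos: [629.2, -225.3, 58.8]
tcp_rot: [0.0, 0.754, 0.657, 0.0]
force: [-0.7, 0.4, -1.3]
grip_width: 0.302
finger_force: 30.0
```

Run:
```python
from h import *
s=st();t=s["ee_pos"];print(fil(t)); w=cam("scene"); q=s["tcp_rot"]; M=R.from_quat(np.r_[q[1:],q[0]]).as_matrix(); X=M[:2,0];Y=M[:2,1]
W=cloud(w[1],w[2]); L=W[...,:2]-t[:2]; a=L@X;b=L@Y
m=(abs(b)<22)&(a>40)&(a<180)&(W[...,2]>35)&(W[...,2]<70)
for lo in(60,90,110,125,143,150): 
    k=m&(a>lo)&(a<lo+10)
    if k.any(): print(lo,"Y",((b[k].min()+b[k].max())/2).round(1),"w",(b[k].max()-b[k].min()).round(1),"z",np.percentile(W[k][:,2],95).round(1))
print("face",a[m].max())
```

```text
t 28.05 p [ 629.2 -225.3   58.8] yaw 82.12 z [ 2.e-04 -1.e-04 -1.e+00] q [-0.38  0.56  1.84 -0.    0.74 -0.24] F [-0.7  0.4 -1.3] T [-0.05 -0.1   0.  ] w 27.5 ff 30.0
[-226.3  -65.8]
60 Y 0.9 w 14.0 z 56.5
90 Y 0.8 w 13.5 z 55.8
110 Y 0.5 w 13.4 z 56.9
125 Y 0.3 w 13.4 z 56.1
143 Y 0.5 w 26.6 z 62.5
150 Y 0.5 w 26.6 z 62.2
face 157.52977322828664
```

move_arm:
  rows:
    - [0,0,0,0.0024,0.0178,0,0.015]
    - [0,0,0,0.0024,0.0178,0,0.015]
    - [0,0,0,0.0011,0.0079,0,0.015]
    - [0,0,0,0.0011,0.0079,0,0.015]
    - [0,0,0,0.0011,0.0079,0,0.015]
    - [0,0,0,0.0011,0.0079,0,0.015]
    - [0,0,0,0.0011,0.0079,0,0.015]

```text
time: 28.68
ee_pos: [638.1, -150.7, 58.9]
tcp_rot: [0.0, 0.754, 0.657, -0.001]
force: [-2.7, -12.1, -2.2]
grip_width: 0.305
finger_force: 30.0
```

Run:
```python
from h import *
print(fil(st()["ee_pos"]))
```

```text
t 28.68 p [ 638.1 -150.7   58.9] yaw 82.15 z [-7.0e-04 -1.4e-03 -1.0e+00] q [-0.27  0.55  1.87 -0.    0.72 -0.13] F [ -2.7 -12.1  -2.2] T [-2.22  0.37  0.19] w 27.8 ff 30.0
[-151.1  -64.5]
```

move_arm:
  rows:
    - [0,0,0,0.0013,0.0079,0,0.015]
    - [0,0,0,0.0013,0.0079,0,0.015]
    - [0,0,0,0.0011,0.0079,0,0.015]
    - [0,0,0,0.0011,0.0079,0,0.015]
    - [0,0,0,0.0011,0.0079,0,0.015]
    - [0,0,0,0.0011,0.0079,0,0.015]
    - [0,0,0,0.0011,0.0079,0,0.015]
    - [0,0,0,0.0011,0.0079,0,0.015]
    - [0,0,0,0.0008,0.006,0,0.015]
    - [0,0,0,0.0003,0.002,0,0.015]
    - [0,0,0,0,0,0,0.015]
    - [0,0,0,0,0,0,0.015]

```text
time: 29.68
ee_pos: [649.5, -78.5, 58.9]
tcp_rot: [0.0, 0.754, 0.657, 0.0]
force: [0.6, -0.4, -3.1]
grip_width: 0.306
finger_force: 30.0
```

```bash
python3 t6.py; python3 -c "
import pickle,t2
t2.heads(pickle.load(open('sc.pkl','rb')))"
```

```text
t 29.68 p [649.5 -78.5  58.9] yaw 82.13 z [ 0. -0. -1.] q [-0.16  0.55  1.87 -0.    0.72 -0.02] F [ 0.6 -0.4 -3.1] T [-0.12 -0.09 -0.03] w 27.9 ff 30.0
[-78.1 -65.9]
bore 0 492 x 84.9 144.4 z 68.5
bore 1 451 x 84.9 147.0 z 68.4
[642.5  56.1  18.8] perp 38.3 [39.4 36.7]
```

View pics/sc.png

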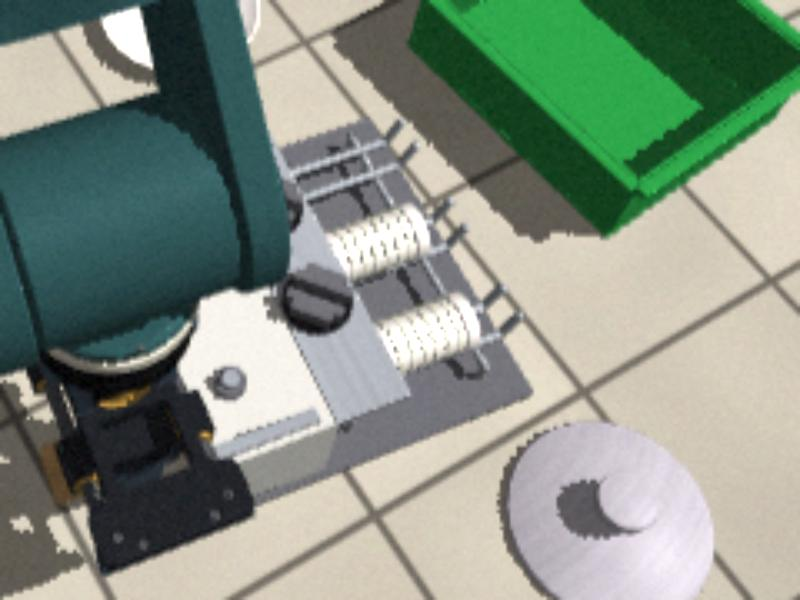

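Both cartridges lie on the wires, at (385,245) and (435,335). I'll check in the first side-view depth that bore 2 really is empty.

Run:
```python
from h import *
import pickle
p,d,c=pickle.load(open("side0.pkl","rb")); W=cloud(d,c); r=W[...,:2]-[594.8,7.8]; a=r@[.1361,.9907]; b=r@[-.9907,.1361]
for y in(-66,0,66):
    m=(abs(b-y)<14)&(abs(W[...,2]-48)<14)&(a<60)&(a>-60); print(y,m.sum(),np.percentile(a[m],[5,25,50,75,95]).round(1))
    u,v=w2p(c,np.r_[np.array([594.8,7.8])-35*np.array([.1361,.9907])+y*np.array([-.9907,.1361]),50])[0]; v=int(round(v));u=int(round(u)); print(u,v,a[v-5:v+6:2,u].round(0),p[v-6:v+7:2,u].mean(1).astype(int))
```

```text
-66 130 [-34.9 -31.6 -30.5 -29.4 -28.3]
348 230 [-30. -30. -32. -29. -29. -36.] [89 51 41 42 76 88 81]
0 130 [-34.4 -32.3 -31.4 -30.4 -28.9]
319 232 [-32. -28. -32. -30. -31. -33.] [91 59 41 39 65 90 85]
66 120 [-34.5 -27.  -13.6  -2.3  10.2]
290 234 [  5.  -0.  -8. -12. -23. -30.] [77 79 76 77 76 76 80]
```

Bore 2 is empty: its depth runs through the bore. Withdrawing and returning the rod to its old place on the mat.

move_arm:
  rows:
    - [0,0,0,-0.0014,-0.0099,0,0.015]
    - [0,0,0,-0.0041,-0.0297,0,0.015]
    - [0,0,0,-0.0041,-0.0297,0,0.015]
    - [0,0,0,-0.0041,-0.0297,0,0.015]
    - [0,0,0,-0.0041,-0.0297,0,0.015]
    - [0,0,0,-0.0027,-0.0198,0,0.015]
    - [0,0,-0.055,-0.0166,-0.0251,0,0.015]
    - [0,0,-0.055,-0.0166,-0.0251,0,0.015]
    - [0,0,-0.055,-0.0166,-0.0251,0,0.015]
    - [0,0,-0.055,-0.0166,-0.0251,0,0.015]
    - [0,0,-0.055,-0.0166,-0.0251,0,0.015]
    - [0,0,-0.055,-0.0166,-0.0251,0,0.015]

```text
time: 30.73
ee_pos: [527.8, -379.6, 59.0]
tcp_rot: [0.0, 0.853, 0.523, 0.0]
force: [0.0, 0.7, -1.1]
grip_width: 0.301
finger_force: 30.0
```

move_arm:
  rows:
    - [0,0,0,0,0,0,0.015]
    - [0,0,0,0,0,-0.012,0.015]
    - [0,0,0,0,0,-0.01,0.015]
    - [0,0,0,0,0,-0.004,0.015]
    - [0,0,0,0,0,-0.002,0.015]
    - [0,0,0,0,0,0,0.015]

```text
time: 31.23
ee_pos: [529.3, -376.7, 30.0]
tcp_rot: [-0.001, 0.851, 0.525, -0.0]
force: [0.0, 0.3, -2.0]
grip_width: 0.308
finger_force: 30.0
```

Run:
```python
from h import *
st()
```

```text
t 31.23 p [ 529.3 -376.7   30. ] yaw 63.28 z [-0.0013  0.001  -1.    ] q [-0.65  0.59  1.88 -0.    0.68 -0.19] F [ 0.   0.3 -2. ] T [-0.05 -0.04 -0.03] w 28.1 ff 30.0
```

move_arm:
  rows:
    - [0,0,0,0,0,-0.001,0.015]
    - [0,0,0,0,0,0,0.065]
    - [0,0,0,0,0,0,0.065]
    - [0,0,0,0,0,0,0.065]
    - [0,0,0,0,0,0,0.065]
    - [0,0,0,0,0,0,0.065]
    - [0,0,0,0,0,0.015,0.065]
    - [0,0,0,0,0,0.04,0.065]
    - [0,0,0,0,0,0.04,0.065]
    - [0,0,0,0,0,0.04,0.065]
    - [0,0,0,0,0,0.03,0.065]
    - [0,0,0,0,0,0,0.065]

```text
time: 32.23
ee_pos: [531.8, -379.6, 203.1]
tcp_rot: [0.005, 0.852, 0.524, 0.002]
force: [1.1, 0.2, 1.3]
grip_width: 0.712
finger_force: 0.0
```

```bash
python3 t4.py; python3 t6.py
```

```text
t 32.23 p [ 531.8 -379.6  203.1] yaw 63.21 z [ 0.0077 -0.0059 -1.    ] q [-0.66  0.34  1.85 -0.    0.94 -0.19] F [1.1 0.2 1.3] T [-0.06 -0.07 -0.02] w 64.9 ff 0.0
key top ((360.63214111328125, 283.574462890625), (16.045747756958008, 34.9952392578125), 69.33457946777344) 121.93195897895225
rod [  79  321  113   22 1365] ((556.512451171875, -325.37841796875), (199.8899688720703, 28.393774032592773), 63.7171630859375)
rod [199 359  19  11  65] ((675.8795776367188, -231.66554260253906), (34.80849075317383, 7.966618061065674), 89.35354614257812)
handle [181 321   9  12  75] ((597.2931518554688, -242.806884765625), (14.786554336547852, 21.20229721069336), 60.5760498046875)
handle [ 79 322  47  18 652] ((530.1795043945312, -378.69927978515625), (80.95237731933594, 28.393774032592773), 63.7171516418457)
basin ((87.4892807006836, -35.022735595703125), (172.51295471191406, 53.38019943237305), 67.16889953613281)
basin ((557.6848754882812, 357.118408203125), (218.72793579101562, 190.91184997558594), 5.6742939949035645)
t 32.28 p [ 530.8 -378.8  199.8] yaw 63.21 z [ 0.0053 -0.0041 -1.    ] q [-0.66  0.34  1.85  0.    0.94 -0.19] F [-0.  0. -0.] T [ 0.01 -0.09 -0.01] w 65.1 ff 0.0
[-391.7   10.8]
bore 0 489 x 85.1 144.4 z 67.9
bore 1 455 x 84.8 146.4 z 67.4
```

move_arm:
  rows:
    - [0,0,0.033,0.0061,0.0384,0,0.052]
    - [0,0,0.033,0.0061,0.0384,0,0.052]
    - [0,0,0.033,0.0061,0.0384,0,0.052]
    - [0,0,0.033,0.0061,0.0384,0,0.052]
    - [0,0,0.033,0.0061,0.0384,0,0.052]
    - [0,0,0.033,0.0061,0.0384,0,0.052]
    - [0,0,0.033,0.0061,0.0384,0,0.052]
    - [0,0,0.033,0.0061,0.0384,0,0.052]
    - [0,0,0.033,0.0061,0.0384,0,0.052]
    - [0,0,0.033,0.0061,0.0384,0,0.052]
    - [0,0,0,0.0061,0.0384,0,0.052]
    - [0,0,0,0.0061,0.0384,0,0.052]

```text
time: 33.33
ee_pos: [601.6, 85.0, 193.7]
tcp_rot: [-0.001, 0.754, 0.657, -0.001]
force: [-0.3, -0.3, -0.2]
grip_width: 0.565
finger_force: 0.0
```

move_arm:
  rows:
    - [0,0,0,0.0061,0.0384,-0.02,0.052]
    - [0,0,0,0,0,-0.02,0.052]
    - [0,0,0,0,0,0,0.052]
    - [0,0,0,0,0,0,0.052]

```text
time: 33.67
ee_pos: [606.9, 119.5, 154.2]
tcp_rot: [-0.001, 0.754, 0.657, -0.002]
force: [-0.3, -0.4, -0.5]
grip_width: 0.568
finger_force: 0.0
```

Run:
```python
from h import *
import pickle
s=st();t=s["ee_pos"];print(fil(t)); p,d,c=w=cam("wrist"); pickle.dump(w,open("w9.pkl","wb")); W=cloud(d,c)
r=W[...,:2]-[594.8,7.8]; a=r@[.1361,.9907]; b=r@[-.9907,.1361]
for y in(-66,0):
    m=(abs(b-y)<22)&(a>70)&(a<165)&(W[...,2]>45)&(W[...,2]<75); k=m&(W[...,2]>60)
    for S,P in blobs(m,W,100): print(y,S,yaw_rect(P),fil(yaw_rect(P)[0]),P[:,2].max())
```

```text
t 33.67 p [606.9 119.5 154.2] yaw 82.15 z [-4.1e-03 -7.0e-04 -1.0e+00] q [ 0.16  0.36  1.93 -0.    0.85  0.29] F [-0.3 -0.4 -0.5] T [-0.03 -0.07 -0.03] w 51.8 ff 0.0
[112.3   3.3]
-66 [ 333  173   46   81 3021] ((675.4652099609375, 109.51702880859375), (65.305908203125, 35.4949951171875), 82.53295135498047) [111.7 -66.1] 69.36438005471956
0 [ 258  171   43   80 3110] ((610.5015258789062, 120.89698791503906), (64.83997344970703, 35.32115173339844), 81.84358215332031) [114.2  -0.2] 69.74287880055806
```

move_arm:
  rows:
    - [0,0,0,0.0041,0.0013,-0.02,0.052]
    - [0,0,0,0,0,-0.025,0.052]
    - [0,0,0,0,0,-0.025,0.052]
    - [0,0,0,0,0,-0.015,0.052]
    - [0,0,0,0,0,-0.01,0.052]
    - [0,0,0,0,0,-0.005,0.052]
    - [0,0,0,0,0,0,0.025]
    - [0,0,0,0,0,0,0.025]
    - [0,0,0,0,0,0,0.025]
    - [0,0,0,0,0,0,0.025]
    - [0,0,0,0,0,0,0.025]
    - [0,0,0,0,0,0,0.025]

```text
time: 34.72
ee_pos: [610.6, 121.2, 56.7]
tcp_rot: [-0.001, 0.754, 0.657, -0.002]
force: [-14.2, 2.3, 8.9]
grip_width: 0.39
finger_force: 30.0
```

Run:
```python
from h import *
print(fil(st()["ee_pos"]))
```

```text
t 34.72 p [610.6 121.2  56.7] yaw 82.11 z [-4.e-03 -1.e-04 -1.e+00] q [0.16 0.51 1.94 0.   0.7  0.3 ] F [-14.2   2.3   8.9] T [ 0.41  2.61 -0.05] w 35.5 ff 30.0
[114.5  -0.2]
```

move_arm:
  rows:
    - [0,0,0,0,0,0.01,0.025]
    - [0,0,0,0,0,0.035,0.025]
    - [0,0,0,0,0,0.04,0.025]
    - [0,0,0,-0.0018,0.0343,0,0.025]
    - [0,0,0,-0.0018,0.0343,0,0.025]
    - [0,0,0,-0.0018,0.0343,0,0.025]
    - [0,0,0,-0.0018,0.0343,0,0.025]
    - [0,0,0,-0.0018,0.0343,0,0.025]
    - [0,0,0,-0.0018,0.0343,0,0.025]
    - [0,0,0,-0.0018,0.0343,0,0.025]
    - [0,0,0,0,0,0,0.025]

```text
time: 35.63
ee_pos: [600.0, 366.6, 142.9]
tcp_rot: [0.0, 0.753, 0.658, 0.002]
force: [0.6, 0.1, -0.6]
grip_width: 0.393
finger_force: 30.0
```

Run:
```python
from h import *
import pickle
st(); p,d,c=w=cam("wrist"); pickle.dump(w,open("w10.pkl","wb")); W=cloud(d,c)
a=cv2.convertScaleAbs(cv2.resize(p,(400,300)),alpha=1.4)
p2,d2,c2=cam("scene"); cv2.imwrite("pics/w10.png",np.hstack([a,cv2.convertScaleAbs(cv2.resize(p2,(400,300)),alpha=1.4)]))
W=cloud(d2,c2)
g=(p2[...,1]>1.4*p2[...,2])&(W[...,2]>60)&(W[...,2]<78)&(W[...,0]>400)
for s,P in blobs(g,W,30): print("basin",s[4],yaw_rect(P))
```

```text
t 35.63 p [600.  366.6 142.9] yaw 82.29 z [ 0.003   0.0024 -1.    ] q [0.52 0.49 1.76 0.   0.89 0.65] F [ 0.6  0.1 -0.6] T [ 0.05 -0.11  0.02] w 35.8 ff 30.0
basin 1549 ((558.0111083984375, 356.45684814453125), (218.22100830078125, 190.107421875), 6.010720729827881)
```

View pics/w10.png

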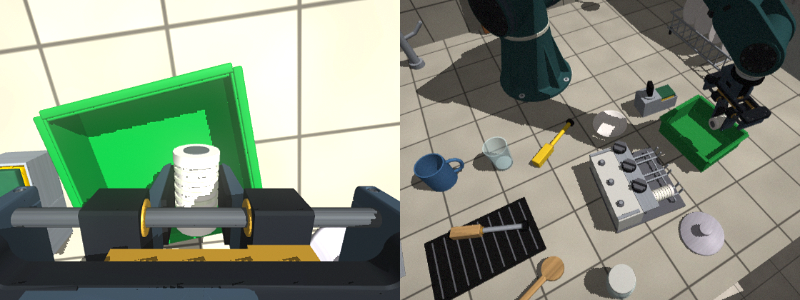

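The cartridge is held over the right part of the basin, and the basin hasn't moved. Lowering.

move_arm:
  rows:
    - [0,0,0,-0.001,-0.004,-0.02,0.025]
    - [0,0,0,0,0,-0.03,0.025]
    - [0,0,0,0,0,-0.03,0.025]
    - [0,0,0,0,0,-0.018,0.025]
    - [0,0,0,0,0,-0.008,0.025]
    - [0,0,0,0,0,0,0.025]
    - [0,0,0,0,0,0,0.05]
    - [0,0,0,0,0,0,0.05]
    - [0,0,0,0,0,0,0.05]
    - [0,0,0,0,0,0,0.05]
    - [0,0,0,0,0,0.02,0.05]
    - [0,0,0,0,0,0.04,0.05]

```text
time: 36.73
ee_pos: [596.6, 355.9, 92.0]
tcp_rot: [-0.001, 0.754, 0.657, -0.003]
force: [-0.1, -0.4, -1.1]
grip_width: 0.547
finger_force: 0.0
```

Run:
```python
from h import *
st()
```

```text
t 36.73 p [596.6 355.9  92. ] yaw 82.12 z [-0.0054 -0.003  -1.    ] q [ 0.5   0.55  1.78 -0.    0.82  0.64] F [-0.1 -0.4 -1.1] T [-0.01 -0.12  0.02] w 49.9 ff 0.0
```

move_arm:
  rows:
    - [0,0,0,0,0,0.03,0.052]
    - [0,0,0,0,0,0.03,0.052]
    - [0,0,0,0.0098,-0.0312,0,0.052]
    - [0,0,0,0.0098,-0.0312,0,0.052]
    - [0,0,0,0.0098,-0.0312,0,0.052]
    - [0,0,0,0.0098,-0.0312,0,0.052]
    - [0,0,0,0.0098,-0.0312,0,0.052]
    - [0,0,0,0.0098,-0.0312,0,0.052]
    - [0,0,0,0.0098,-0.0312,0,0.052]
    - [0,0,0,0.0098,-0.0312,0,0.052]
    - [0,0,0,0,0,0,0.052]
    - [0,0,0,0,0,0,0.052]

```text
time: 37.73
ee_pos: [677.8, 106.1, 155.6]
tcp_rot: [0.0, 0.755, 0.656, 0.0]
force: [-0.4, -0.3, -0.2]
grip_width: 0.569
finger_force: 0.0
```

Run:
```python
from h import *
print(fil(st()["ee_pos"]))
```

```text
t 37.73 p [677.8 106.1 155.6] yaw 81.98 z [ 9.e-04  1.e-04 -1.e+00] q [0.12 0.45 1.79 0.   0.9  0.26] F [-0.4 -0.3 -0.2] T [-0.   -0.07  0.01] w 51.9 ff 0.0
[108.7 -68.9]
```

Delta to cartridge 0: (-2.4, +3.5, -102).

move_arm:
  rows:
    - [0,0,0,-0.0024,0.0035,-0.02,0.052]
    - [0,0,0,0,0,-0.025,0.052]
    - [0,0,0,0,0,-0.025,0.052]
    - [0,0,0,0,0,-0.015,0.052]
    - [0,0,0,0,0,-0.01,0.052]
    - [0,0,0,0,0,-0.005,0.052]
    - [0,0,0,0,0,0,0.025]
    - [0,0,0,0,0,0,0.025]
    - [0,0,0,0,0,0,0.025]
    - [0,0,0,0,0,0,0.025]
    - [0,0,0,0,0,0,0.025]
    - [0,0,0,0,0,0,0.025]

```text
time: 38.73
ee_pos: [675.6, 111.2, 56.0]
tcp_rot: [0.0, 0.754, 0.657, 0.001]
force: [-0.9, 1.5, 7.1]
grip_width: 0.386
finger_force: 30.0
```

Run:
```python
from h import *
print(fil(st()["ee_pos"]))
```

```text
t 38.73 p [675.6 111.2  56. ] yaw 82.11 z [ 1.6e-03  3.0e-04 -1.0e+00] q [0.13 0.59 1.81 0.   0.74 0.27] F [-0.9  1.5  7.1] T [ 0.04  0.17 -0.07] w 35.2 ff 30.0
[113.4 -66. ]
```

move_arm:
  rows:
    - [0,0,0,0,0,0.01,0.025]
    - [0,0,0,0,0,0.035,0.025]
    - [0,0,0,0,0,0.04,0.025]
    - [0,0,0,-0.0202,0.0302,0,0.025]
    - [0,0,0,-0.0202,0.0302,0,0.025]
    - [0,0,0,-0.0202,0.0302,0,0.025]
    - [0,0,0,-0.0202,0.0302,0,0.025]
    - [0,0,0,-0.0202,0.0302,0,0.025]
    - [0,0,0,-0.0202,0.0302,0,0.025]
    - [0,0,0,-0.0202,0.0302,0,0.025]
    - [0,0,0,-0.0202,0.0302,0,0.025]
    - [0,0,0,0,0,0,0.025]

```text
time: 39.73
ee_pos: [510.3, 356.4, 140.7]
tcp_rot: [-0.0, 0.753, 0.658, 0.0]
force: [0.9, 0.1, -0.4]
grip_width: 0.386
finger_force: 30.0
```

```bash
cat > t7.py <<'E'
from h import *
st(); p2,d2,c2=cam("scene"); W=cloud(d2,c2)
cv2.imwrite("pics/fin.png",cv2.convertScaleAbs(cv2.resize(p2,(800,600)),alpha=1.4))
g=(p2[...,1]>1.4*p2[...,2])&(W[...,2]>60)&(W[...,2]<78)&(W[...,0]>400)
for s,P in blobs(g,W,30): print("basin",s[4],yaw_rect(P))
m=(p2[...,2]>60)&(abs(W[...,0]-557)<95)&(abs(W[...,1]-357)<85)&(W[...,2]<60)&(W[...,2]>10)
for s,P in blobs(m,W,30): print("cart",s,yaw_rect(P),P[:,2].max())
E
python3 t7.py
```

```text
t 39.73 p [510.3 356.4 140.7] yaw 82.30 z [-1.e-04  7.e-04 -1.e+00] q [0.57 0.38 1.93 0.   0.83 0.71] F [ 0.9  0.1 -0.4] T [-0.03 -0.1  -0.09] w 35.2 ff 30.0
basin 1546 ((558.1224975585938, 357.1058654785156), (217.75350952148438, 190.7311248779297), 5.765340805053711)
cart [414 191  33  22 416] ((602.2200927734375, 355.77789306640625), (66.8218994140625, 33.522315979003906), 81.0531234741211) 41.361616486029334
```

move_arm:
  rows:
    - [0,0,0,0.003,-0.002,-0.02,0.025]
    - [0,0,0,0,0,-0.03,0.025]
    - [0,0,0,0,0,-0.03,0.025]
    - [0,0,0,0,0,-0.018,0.025]
    - [0,0,0,0,0,-0.007,0.025]
    - [0,0,0,0,0,0,0.025]
    - [0,0,0,0,0,0,0.05]
    - [0,0,0,0,0,0,0.05]
    - [0,0,0,0,0,0,0.05]
    - [0,0,0,0,0,0,0.05]
    - [0,0,0,0,0,0.02,0.05]
    - [0,0,0,0,0,0.04,0.05]

```text
time: 40.78
ee_pos: [514.2, 349.3, 92.4]
tcp_rot: [-0.0, 0.754, 0.657, -0.003]
force: [0.2, -0.0, -0.4]
grip_width: 0.546
finger_force: 0.0
```

move_arm:
  rows:
    - [0,0,0,0,0,0.04,0.05]
    - [0,0,0,0,0,0.04,0.05]
    - [0,0,0,0,0,0.04,0.05]
    - [0,0,0,0.03,-0.025,0.02,0.05]
    - [0,0,0,0.03,-0.025,0,0.05]
    - [0,0,0,0.03,-0.025,0,0.05]
    - [0,0,0,0.03,-0.025,0,0.05]
    - [0,0,0,0.03,-0.025,0,0.05]
    - [0,0,0,0.03,-0.025,0,0.05]
    - [0,0,0,0,0,0,0.05]
    - [0,0,0,0,0,0,0.05]

```text
time: 41.7
ee_pos: [695.8, 200.5, 234.2]
tcp_rot: [0.0, 0.755, 0.656, 0.0]
force: [-0.7, -0.1, 0.1]
grip_width: 0.551
finger_force: 0.0
```

```bash
python3 t7.py; python3 t4.py; python3 -c "
import pickle,t2
t2.heads(pickle.load(open('scene2.pkl','rb')))"
```

```text
t 41.70 p [695.8 200.5 234.2] yaw 81.98 z [ 5.e-04  2.e-04 -1.e+00] q [0.25 0.41 1.68 0.   1.05 0.39] F [-0.7 -0.1  0.1] T [ 0.   -0.11 -0.04] w 50.3 ff 0.0
basin 796 ((560.9774169921875, 326.83538818359375), (217.8134002685547, 129.44166564941406), 5.646623134613037)
cart [390 168  31  21 361] ((518.8212280273438, 348.2440490722656), (65.1623306274414, 33.80915832519531), 82.2775650024414) 41.17145223359637
cart [419 191  26  22 235] ((608.1290893554688, 354.11956787109375), (25.877357482910156, 65.17833709716797), 8.814460754394531) 41.86717894501146
t 41.75 p [694.7 201.5 234.1] yaw 82.05 z [ 0.e+00  2.e-04 -1.e+00] q [0.25 0.41 1.68 0.   1.05 0.39] F [-1.4  0.9  0.8] T [-0.05 -0.16 -0.02] w 49.8 ff 0.0
key top ((360.2561340332031, 282.73223876953125), (15.785453796386719, 34.59666061401367), 72.60296630859375) 122.62088500459731
rod [  69  308  112   28 1349] ((529.2291259765625, -337.724853515625), (200.58335876464844, 28.695009231567383), 67.64974212646484)
rod [199 359  19  11  62] ((676.2498779296875, -231.80043029785156), (34.810752868652344, 7.231723308563232), 89.88134765625)
handle [171 309   8  12  68] ((565.632080078125, -252.04568481445312), (12.915842056274414, 21.809404373168945), 64.04762268066406)
handle [ 69 314  46  19 636] ((506.0952453613281, -392.8316955566406), (81.06507873535156, 27.86916160583496), 67.59339141845703)
basin ((87.36489868164062, -35.528045654296875), (173.1243896484375, 57.242523193359375), 67.2489242553711)
basin ((546.8615112304688, 289.8445739746094), (115.78755187988281, 247.61386108398438), 71.01107025146484)
basin ((280.2337951660156, -428.2727355957031), (32.94968032836914, 70.79481506347656), 22.46822166442871)
basin ((320.0763244628906, -396.5015869140625), (29.233352661132812, 106.29537963867188), 19.930477142333984)
[511.   73.4  18.9] perp 37.4 [38.6 38.3]
[577.1  65.2  19.3] perp 37.1 [39.1 38.2]
[641.6  56.   19.1] perp 39.0 [38.6 37.2]
```

View pics/fin.png

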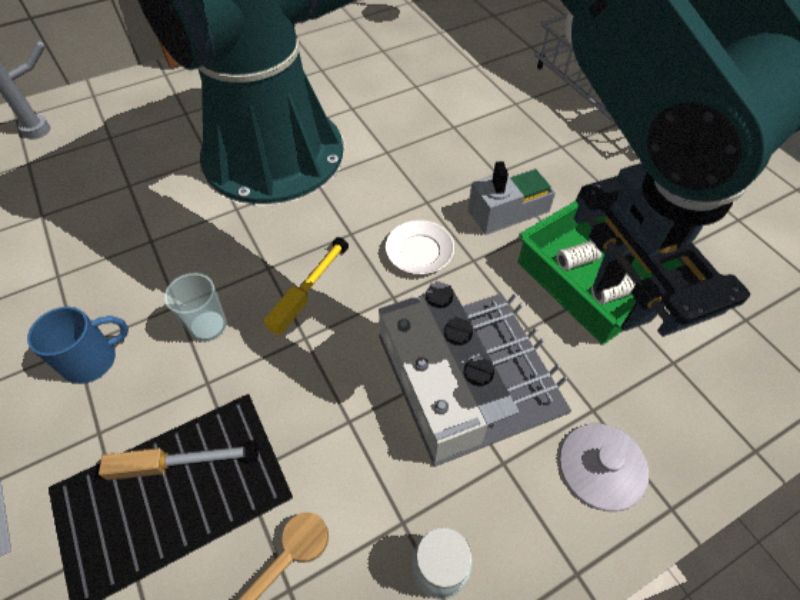

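Both cartridges lie in the basin at (578,255) and (615,290), the key stands in the caddy at (500,180), and the retainers read about 38°, at their stops. The rod was knocked about 27 mm but still lies flat on the mat, with its origin about 35 mm inside the edge. Handing in.

```bash
python3 -c "
from plant import manip
print(manip.sign_off())"
```

```text
the job is handed in; nothing more can be done
None
```

I handed the job in at about 42 s, and the sign-off returned no verdict. In the last picture all three retainers are at their stops, the key is upright in its caddy hole and the rod is flat on the mat. Both cartridges that were present are in the green basin (bore 2 was empty).

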